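Lock the tie-rod nut of a filter cassette holder

TASK

The cassette holder has been clamped up and one of its two castle nuts still has to be locked. Tighten that nut (clockwise; it is still free enough to turn without a tool) only as far as the next slot that lines up with the cross hole in its tie rod, not past it and not back to the slot before, then slide the loose locking pin through slot and hole from either end until it is fully home, as on the other rod, and let go. Do not lean on the pressure gauge, and leave the bottle, the beaker and the spanner where they are.

Things in the scene. Friction and masses are not known exactly. Their poses are not given: they have to be found in the camera images.
- holder: Fixed filter cassette holder on the bench. Origin: centre of its underside; z up. Steel base 170 mm (own x) by 320 mm (own y), top at 52 mm; cassettes 150 x 165 to 96 mm; aluminium clamp plate 170 x 300, top at 120 mm above the bench. The two tie rods stand at own x = 0, y = +115 and -115 mm, either way round.
- tie_rod: The fixed tie rod whose nut has no pin yet, 36 mm thick. Origin on its axis at the clamp plate's top face; z up; own x along its cross hole; its yaw differs from the holder's by up to 0.6. It stands 58 mm above the plate; a washer 68 mm across and 5 mm thick lies under its nut.
- cross_hole (a point): Centre of the free rod's cross hole: on the rod's axis, 41 mm above the clamp plate, 161 mm above the bench. Own x along the hole, which runs right through the rod, level, eight-sided, 10 mm across.
- castle_nut (a joint): Angle of the free castle nut on its rod, rad; grows as it is tightened (clockwise from above). 0: a pair of slots lines up with the cross hole (the next slot); the slot before is at -1.05, slots every 60 degrees. Starts between -0.90 and -0.25. It turns stiffly (0.35 N m), stays where it is left and does not rise or sink.
- nut_middle (a point): On the axis of the free castle nut, halfway up its hexagon. Hexagon 55 mm across flats, 63 across corners, 125 to 155 mm above the bench; above it a round crown 52 mm across up to 167 mm with six open slots 10 mm wide, each over the middle of a flat. At joint value q one flat faces along the rod's x axis turned by q clockwise from above; the others every 60 degrees.
- locked_rod: The other tie rod, fixed, with the same nut and its locking pin already home: shows the finished state. Origin on its axis at the top face of the clamp plate. Its pin lies along own x, grip towards own -x, from 27.5 to 72.5 mm from the axis. Nothing to do there.
- lock_pin: Loose locking pin, about 0.14 kg, lying level on the bench. Origin: middle of the underside of its square grip (45 mm along own x, 20 wide, 20 high). A 7 mm shank runs along own +x, 10 mm above the underside, from 22.5 to 85.5 mm from the origin, its last 8 mm tapered to 2.4 mm. The weight is in the grip. A thin ring trails 17 mm behind the grip and hinders nothing.
- pin_seat (a point): Point on the shank's axis 50 mm ahead of the middle of the grip. It lies at the centre of the cross hole when the pin is fully home (front face of the grip against the nut's flat).
- gauge: Pressure gauge 63 mm across on a pipe at the holder's far side (holder's x = +125 mm, y = 0), top at about 170 mm above the bench. Fixed. Origin at the foot of its case, z up.
- solvent_bottle: Glass bottle with blue cap, 72 mm across, 150 mm high, beside the holder on the side where the pin is not. Origin: centre of its underside.
- beaker: Glass beaker 72 mm across, 80 mm high, off the far right corner of the holder. Origin: centre of its underside.
- spanner: Steel spanner 200 mm long, 8 mm high, lying off the far left corner of the holder. Origin: middle of its underside; it lies along own x.
- guide_1 (a point): Top of one of the two upright cassette guide pins of the holder, 12 mm thick, rising from the clamp plate to 165 mm above the bench, 62 mm from the axis of the nearer tie rod: near side, by the rod at own y = +115 (pin at holder's x, y = -46, +73 mm).
- guide_2 (a point): Top of one of the two upright cassette guide pins of the holder, 12 mm thick, rising from the clamp plate to 165 mm above the bench, 62 mm from the axis of the nearer tie rod: far side, by the rod at own y = -115 (pin at holder's x, y = +46, -73 mm).
Not all that is in view belongs to the job. Leave any brown or green look-alike of the lock_pin alone.

How it is judged:
By the outcome, as a careful person would: the job done as asked, in the order asked, and still so for the second after the job is handed in, with the robot touching nothing.
It also fails if it takes over 64 s, if anything falls off the work surface, if the arm or the gripper's body presses on something with over 40 N, if the wrist force passes 120 N, or if a joint passes its speed limit or range.

ROBOT

A 7-joint arm with a two-finger parallel gripper is mounted at the origin on the work surface. World frame = base frame: x ahead of the robot, y to its left, z up, the work surface at z = 0. Lengths are in m, angles in rad, forces in N, time in s.
With the tool pointing down it reaches from about 0.425 to 0.925 m from the base axis. Payload 6.8 kg.
Tool frame: the origin (TCP) lies midway between the tips of the shut fingers; the grasp point (between the pads) lies 19 mm behind it; z points along the fingers, y is the direction in which the jaws open and shut (so a half turn about z gives the same grasp; the last joint's range is limited). The gripper opens to 85 mm and grips with 20 to 120 N. Pads are 22 mm wide; open, the fingers measure 114 mm over their backs; the gripper's body (76 mm by 85 mm) begins 54 mm behind the grasp point. The pads swing forward as they close: fully open they stand 13 mm farther back than shut.
Start: joints at [1.046, 0.477, 0.022, 1.555, -0.011, 1.109, -0.083], TCP at [0.273, -0.617, 0.231] pointing down, gripper open.
Joint ranges: [-2.96, 2.96], [-0.34, 2.1], [-1.41, 1.46], [0.24, 2.44], [-1.37, 4.51], [0.17, 1.92], [-2.96, 2.96]. Speed limits (rad/s): [2.39, 2.39, 3.14, 3.14, 3.14, 3.14, 3.14].

INTERFACE

Orientations are given as a unit quaternion [w, x, y, z].
In Python, from station import bot, vision gives the robot as it stands.
- The arm moves only by the tool move_arm, never from a script. Its argument "increments" is text: rows parted by semicolons, each of 7 numbers parted by spaces: the opening, from 0 (shut) to 1 (fully open), then the shift along the world's x, y, z in mm, then the turn, a rotation vector about the world's x, y, z in rad. In form: grip x y z rx ry rz; .... A call has exactly 8 rows; each row shifts and turns the commanded pose from where the row before left it; what a row does not reach is not made up. A row lasts 1/8 s, in which the tool goes at most 62.5 mm and 10.7 degrees, less where a joint would pass 70% of its speed; a pose out of reach is approached as far as the arm can. A call with a gripper value outside its range is refused whole. The fingers move at their own pace and stop on an object; "newtons" is the grip in N (left out, the last holds). Time passes only in rows, so rows that do not move let the fingers close, or fill a call up. It gives the time, the measured TCP pose, the force and the opening at its end, in the units of the state.
- bot.get_obs(): the state, without advancing time (a new reading comes with each control period).
- vision.read_camera(name): name is "side" or "top"; returns (picture, depth): 480x640x3 uint8, red, green, blue; 480x640 float32, m along the optical axis (not along the pixel's ray), 0 where there is no reading.
- vision.calibration(name): a dict with "fx", "fy", "cx", "cy" (pixels), "R" (3x3) and "t" (3): a world point X has camera coordinates R X + t. Camera axes: x right, y down, z forward; pixel columns grow to the right and rows downward; lengths in m; the calibration is good to about 2 mm. A picture is of the moment at which its call begins. calibration takes no time and is no camera call.
- bot.hand_in(): hands the job in, once; it reports no verdict.
The state is a dict: "t": time; "q": joint angles; "joint_vel": joint speeds; "joint_torque": joint torques, N m; "eef_pos": TCP position; "tool_rot": TCP orientation; "contact_force": force on the tool from outside, world axes, zero at the start; "torque": the same for the moment, N m; "gripper_width": opening from 0.0 (shut) to 1.0 (fully open).
Only numpy, scipy, OpenCV 4.12 (cv2) and the standard library are available. Lean on these libraries where they do the work, as an engineer would, in place of code of your own. Each camera call takes 0.05 s, during which the arm holds its last target.

## Working session

There is one attempt and no reset: what is moved stays moved. The work goes in short steps, Python scripts to look and compute and a tool call to move; the robot and the scene stay as the last step left them, time stands still between calls to the robot, and variables do not carry over. Pictures are saved under pics/ and viewed, and the job is handed in when it is done.

Besides the shell and the picture viewer there is one more tool, called after ">>>" in YAML: its name, and indented under it one key for each argument. move_arm: Moves the arm, as the interface text tells. Its arguments: {"type":"object","properties":{"increments":{"type":"string"},"newtons":{"type":"number"}},"required":["increments"]}

```bash
mkdir -p pics; ls; cat > snap.py <<'E'
import sys,cv2,numpy as np
from station import bot,vision
tag=sys.argv[1]
for n in sys.argv[2:]:
    p,d=vision.read_camera(n); np.savez(f'pics/{n}_{tag}.npz',p=p,d=d)
    cv2.imwrite(f'pics/{n}_{tag}.png',p[:,:,::-1])
o=bot.get_obs(); print(o)
E
python3 snap.py 0 side top; python3 -c "
from station import vision
for n in('side','top'): print(vision.calibration(n))"
```

```text
pics
{'t': 0.1, 'q': array([ 1.04589458,  0.47772376,  0.02235558,  1.55634957, -0.01148312,
        1.10928255, -0.08310099]), 'joint_vel': array([-0.00086609, -0.00224904,  0.0002961 , -0.00147348,  0.00171895,
       -0.00177298, -0.00145988]), 'joint_torque': array([ 4.26997896e-03, -5.97760034e+01,  1.61333151e+00, -2.81952614e+01,
        1.28334883e-02,  4.99597445e-03, -3.17262368e-05]), 'eef_pos': array([ 0.27303059, -0.61673937,  0.23042022]), 'tool_rot': array([-7.82326735e-04,  9.78361128e-01,  2.06902958e-01, -2.36919103e-04]), 'contact_force': array([-0.79430092, -0.21718783, -0.21876436]), 'torque': array([-0.01413945,  0.03082329,  0.05205637]), 'gripper_width': 0.9979826384029112}
{'fx': 435.8422487764176, 'fy': 435.8422487764176, 'cx': 312.9537746850282, 'cy': 238.61386090228385, 'R': array([[ 0.96358593, -0.26731801, -0.006575  ],
       [-0.19583461, -0.6887443 , -0.6980545 ],
       [ 0.18207405,  0.67392311, -0.71601444]]), 't': array([-0.54512136,  0.14803237,  1.05592338])}
{'fx': 472.38946782186815, 'fy': 472.38946782186815, 'cx': 319.3869931700336, 'cy': 243.19253556670887, 'R': array([[-0.0085818 , -0.99993555, -0.00743355],
       [-0.99264586,  0.00941643, -0.12068773],
       [ 0.12074995,  0.00634316, -0.99266269]]), 't': array([-0.06192707,  0.53933905,  1.36281075])}
```

View pics/side_0.png

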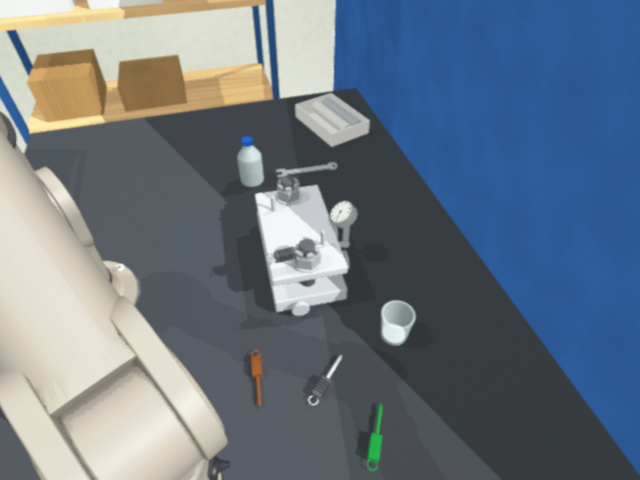

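View pics/top_0.png

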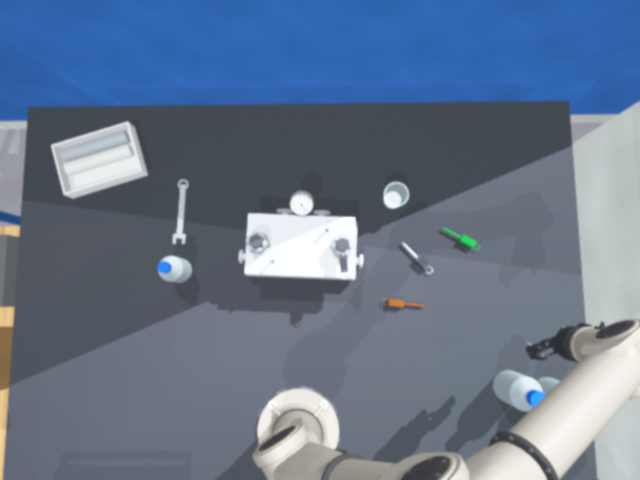

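The side picture shows the locked nut with its pin at (307,255), the free nut at (289,188) and the loose grey pin at (325,380). In the top picture the free nut is at (258,242) and the pin at (418,258). I'll enlarge these areas.

```bash
cat > geo.py <<'E'
import numpy as np,cv2
from station import vision
C={n:vision.calibration(n) for n in('side','top')}
def proj(n,X):
    c=C[n];Y=np.atleast_2d(X)@c['R'].T+c['t'];return np.c_[c['fx']*Y[:,0]/Y[:,2]+c['cx'],c['fy']*Y[:,1]/Y[:,2]+c['cy']]
def ray(n,uv,z):
    "intersect pixel ray with plane z"
    c=C[n];o=-c['R'].T@c['t'];uv=np.atleast_2d(uv)
    d=np.c_[(uv[:,0]-c['cx'])/c['fx'],(uv[:,1]-c['cy'])/c['fy'],np.ones(len(uv))]@c['R']
    return o+d*((z-o[2])/d[:,2])[:,None]
def cloud(n,d):
    c=C[n];v,u=np.mgrid[:d.shape[0],:d.shape[1]]
    P=np.stack([(u-c['cx'])/c['fx']*d,(v-c['cy'])/c['fy']*d,d],-1)
    return (P-c['t'])@c['R']
def crop(n,tag,u0,v0,u1,v1,s,out):
    p=np.load(f'pics/{n}_{tag}.npz')['p'][v0:v1,u0:u1,::-1]
    cv2.imwrite(out,cv2.resize(p,None,fx=s,fy=s,interpolation=cv2.INTER_CUBIC))
E
python3 - <<'E'
from geo import *
crop('side','0',250,165,330,225,10,'pics/c1.png')
crop('top','0',230,195,390,295,5,'pics/c2.png')
crop('side','0',290,345,360,410,9,'pics/c3.png')
crop('top','0',235,225,285,262,16,'pics/c4.png')
for n in('side','top'):
    f=np.load(f'pics/{n}_0.npz');P=cloud(n,f['d']);d=f['d']
    # clamp plate top
    m=(abs(P[...,2]-.12)<.005)&(d>0)&(P[...,0]>.3)&(P[...,0]<.8)&(abs(P[...,1])<.35)
    m=cv2.morphologyEx(m.astype(np.uint8),cv2.MORPH_OPEN,np.ones((3,3)))>0
    q=P[m][:,:2].astype(np.float32);print(n,m.sum(),cv2.minAreaRect(q),np.median(P[m][:,2]))
E
```

```text
side 4647 ((0.5241495370864868, 0.09165722131729126), (0.5129566788673401, 0.17451538145542145), 88.28118896484375) 0.12002780692216951
top 4735 ((0.5272794365882874, 0.08784587681293488), (0.5016638040542603, 0.17107468843460083), 87.64366912841797) 0.12035868612126217
```

View pics/c1.png

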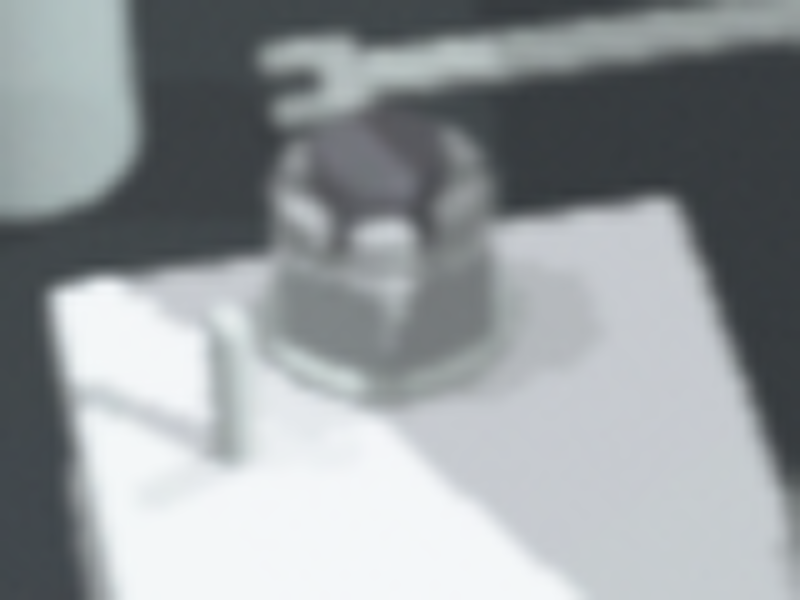

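View pics/c2.png

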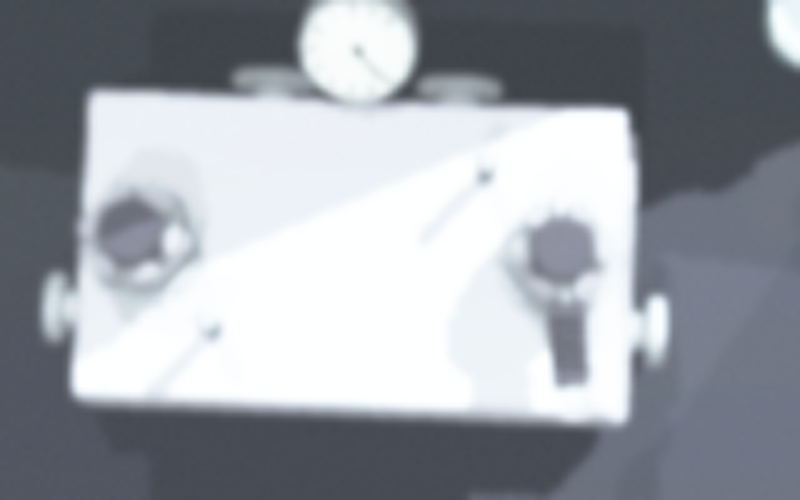

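View pics/c3.png

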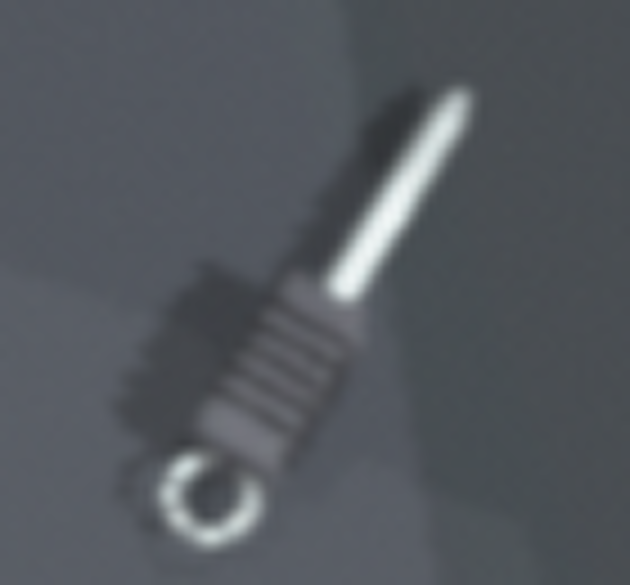

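View pics/c4.png

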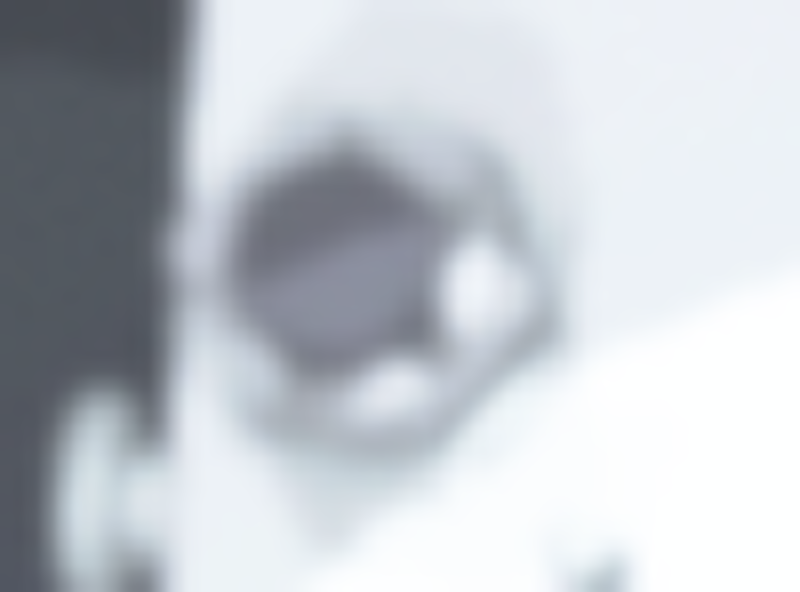

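```bash
python3 - <<'E'
from geo import *
for n in('side','top'):
    f=np.load(f'pics/{n}_0.npz');P=cloud(n,f['d']);d=f['d']
    m=(abs(P[...,2]-.12)<.004)&(d>0)&(abs(P[...,0]-.52)<.2)&(abs(P[...,1]-.03)<.2)
    nl,l,st,ce=cv2.connectedComponentsWithStats(m.astype(np.uint8),connectivity=4)
    i=1+np.argmax(st[1:,4]);m=l==i
    q=P[m][:,:2].astype(np.float32);r=cv2.minAreaRect(q);print(n,m.sum(),r)
    # rod tops / nuts / guides
    for z0,z1,nm in((.173,.185,'rodtop'),(.150,.170,'crown')):
        k=(P[...,2]>z0)&(P[...,2]<z1)&(d>0)&(abs(P[...,0]-.52)<.11)&(abs(P[...,1]-.03)<.17)
        nl,l,st,ce=cv2.connectedComponentsWithStats(k.astype(np.uint8))
        for j in range(1,nl):
            if st[j,4]>8:
                w=P[l==j];print(' ',nm,st[j,4],ce[j],w.mean(0).round(4),(w.max(0)-w.min(0)).round(4))
E
```

```text
side 4574 ((0.5214321613311768, -0.014157742261886597), (0.30158573389053345, 0.16984722018241882), 87.08638763427734)
  rodtop 111 [286.9009009 179.8018018] [0.5267 0.0992 0.1775] [0.0346 0.0356 0.0081]
  rodtop 139 [305.38129496 243.61870504] [ 0.5148 -0.127   0.1776] [0.034  0.028  0.0078]
  crown 227 [287.30837004 187.8722467 ] [0.5244 0.0885 0.1605] [0.0567 0.0533 0.0198]
  crown 28 [272.         198.67857143] [0.4791 0.0596 0.1592] [0.0112 0.0117 0.0147]
  crown 31 [321.96774194 233.77419355] [ 0.5626 -0.0911  0.1598] [0.0105 0.0107 0.0153]
  crown 51 [316.17647059 247.15686275] [ 0.538  -0.1303  0.1631] [0.0213 0.0314 0.0176]
  crown 128 [292.34375   253.4453125] [ 0.4838 -0.1337  0.1627] [0.0515 0.0319 0.0189]
  crown 41 [272.46341463 255.75609756] [ 0.441  -0.1304  0.1646] [0.0292 0.0195 0.0135]
top 4596 ((0.5229126214981079, -0.01315896213054657), (0.29940280318260193, 0.16994214057922363), 87.13387298583984)
  rodtop 136 [255.50735294 241.        ] [0.5284 0.1013 0.1785] [0.0331 0.0347 0.0109]
  rodtop 122 [341.43442623 244.59836066] [ 0.5167 -0.1259  0.1787] [0.0348 0.0266 0.011 ]
  crown 19 [326.94736842 227.84210526] [ 0.5643 -0.0883  0.1625] [0.0101 0.0108 0.0175]
  crown 204 [257.53431373 242.67156863] [0.5262 0.0984 0.1603] [0.0594 0.0608 0.0195]
  crown 171 [338.76608187 248.67251462] [ 0.5078 -0.1192  0.1624] [0.0969 0.0409 0.0191]
  crown 17 [271.11764706 259.58823529] [0.4801 0.0615 0.1627] [0.0084 0.0108 0.0153]
  crown 11 [342.54545455 276.        ] [ 0.4347 -0.1283  0.163 ] [0.0158 0.013  0.0108]
```

```bash
cat > unwrap.py <<'E'
from geo import *
import sys
tag=sys.argv[1]; out=sys.argv[2]
A={'side':(.5268,.0994),'top':(.5284,.1013)}
a=np.radians(np.arange(-180,180,1.0))
rows=[]
for n in('side','top'):
    img=np.load(f'pics/{n}_{tag}.npz')['p'].astype(np.float32)
    def S(r,z):
        X=np.c_[A[n][0]+r*np.cos(a),A[n][1]+r*np.sin(a),np.full(len(a),z)]
        uv=proj(n,X).astype(np.float32);return cv2.remap(img,uv[None,:,0],uv[None,:,1],cv2.INTER_CUBIC)[0]
    cyl=[S(.026,z) for z in np.linspace(.169,.153,40)]
    ann=[S(r,.167) for r in np.linspace(.030,.016,40)]
    hexs=[S(r,.155) for r in np.linspace(.036,.025,40)]
    rows+= [np.array(cyl),np.array(ann),np.array(hexs)]
im=np.concatenate([np.concatenate([r,np.zeros((4,len(a),3))],0) for r in rows],0)
im=cv2.resize(np.clip(im,0,255).astype(np.uint8)[:,:,::-1],None,fx=2.2,fy=2.2)
for k in range(-180,180,30):
    x=int((k+180)*2.2);cv2.line(im,(x,0),(x,6),(0,0,255),1);cv2.putText(im,str(k),(x,16),0,.35,(0,0,255),1)
cv2.imwrite(out,im)
E
python3 unwrap.py 0 pics/u0.png
```

```text
(no output)
```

View pics/u0.png

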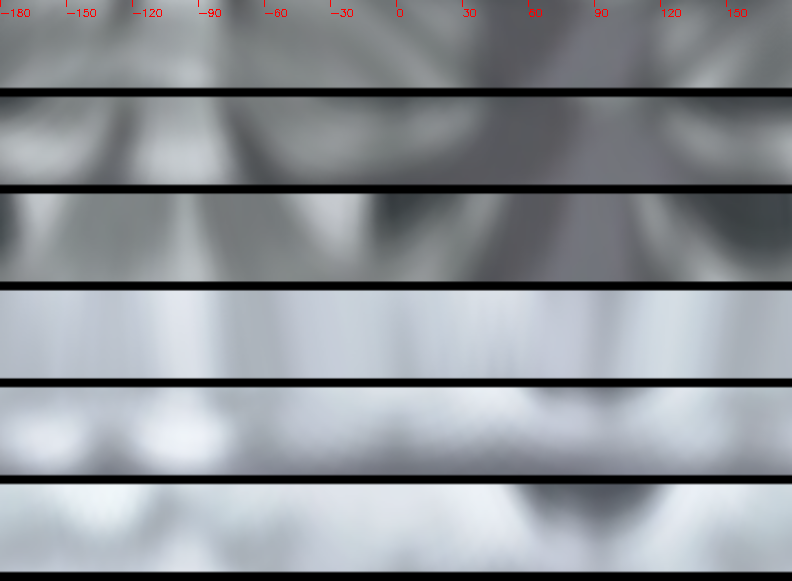

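```bash
cat > fit.py <<'E'
from geo import *
SS=3
def box(n,ax):
    c=proj(n,[[ax[0],ax[1],.15]])[0]; return int(c[0])-20,int(c[1])-20,int(c[0])+21,int(c[1])+21
def rays(n,b,off=(0,0)):
    u0,v0,u1,v1=b
    us=u0+(np.arange((u1-u0)*SS)+.5)/SS-.5; vs=v0+(np.arange((v1-v0)*SS)+.5)/SS-.5
    U,V=np.meshgrid(us,vs); uv=np.c_[U.ravel(),V.ravel()]+np.array(off)
    return ray(n,uv,.1795),ray(n,uv,.120)
def labels(n,b,ax,f,psi,off=(0,0),N=180):
    a,c=rays(n,b,off); lab=np.zeros(len(a),int); todo=np.ones(len(a),bool)
    for s in np.linspace(0,1,N):
        p=a+(c-a)*s; x=p[:,0]-ax[0];y=p[:,1]-ax[1];z=p[:,2];r=np.hypot(x,y);th=np.arctan2(y,x)
        rel=(th-f+np.pi/6)%(np.pi/3)-np.pi/6; k=np.floor(((th-f+np.pi/6)%(2*np.pi))/(np.pi/3)).astype(int)%6
        lat=r*np.sin(rel); rad=r*np.cos(rel)
        hy=-np.sin(psi)*x+np.cos(psi)*y; hz=z-.161
        inh=(np.maximum(np.maximum(abs(hy),abs(hz)),(abs(hy)+abs(hz))/np.sqrt(2))<.005)
        rod=(r<.018)&(z<.178)&~inh
        hexa=(rad<.0275)&(z<.155)&(r>.018)
        slot=abs(lat)<.005
        crown=(r<.026)&(r>=.018)&(z<.167)&(z>=.155)&~slot
        wash=(r<.034)&(z<.125)&(r>=.018)
        mk=np.floor(((th-f)%(2*np.pi))/(np.pi/3)).astype(int)%6
        L=np.zeros(len(a),int)
        L[wash]=1
        L[hexa]=np.where(z>.1542,2,10+k)[hexa]
        L[crown]=np.where(z>.1662,20+mk,np.where(r>.0254,30+mk,np.where(True,3,0)))[crown]
        ew=-.0
        L[rod]=np.where(z>.1772,4,np.where((abs(hy)<.0054)&(abs(hz)<.0054)&(r<.0172),6,5))[rod]
        h=todo&(L>0); lab[h]=L[h]; todo&=~h
    return lab.reshape((b[3]-b[1])*SS,(b[2]-b[0])*SS)
def cost(n,img,b,lab,sig=.6,ret=False):
    u0,v0,u1,v1=b; T=img[v0:v1,u0:u1].astype(float); cols=[];names=np.unique(lab)
    for l in names:
        m=cv2.GaussianBlur((lab==l).astype(np.float32),(0,0),sig*SS)
        cols.append(cv2.resize(m,(u1-u0,v1-v0),interpolation=cv2.INTER_AREA).ravel())
    Am=np.array(cols).T; w=np.ones(len(Am))
    if 0 in names: w=(Am[:,list(names).index(0)]<.35).astype(float)
    w=w>0
    Y=T.reshape(-1,3)
    reg=1e-2
    mu=Y[w].mean(0)
    X=np.linalg.solve(Am[w].T@Am[w]+reg*np.eye(len(names)),Am[w].T@(Y[w]-mu))
    res=((Am@X+mu-Y)**2).sum(1); 
    if ret: return res[w].sum()/w.sum(),w.sum(),(Am@X+mu).reshape(T.shape),T,dict(zip(names,(X+mu).round(0).tolist()))
    return res[w].sum()/w.sum()
E
cat > run1.py <<'E'
from fit import *
from scipy.optimize import minimize
for n,ax in(('side',(.5268,.0994)),('top',(.5284,.1013))):
    img=np.load(f'pics/{n}_0.npz')['p'];b=box(n,ax)
    best=[]
    for f in range(-30,30,4):
        best.append((cost(n,img,b,labels(n,b,ax,np.radians(f),0.3,N=90)),f))
    best.sort();print(n,[(round(a,1),f) for a,f in best])
    g=lambda p:cost(n,img,b,labels(n,b,ax,np.radians(p[0]*10),.3,off=(p[1],p[2]),N=120),sig=.6)
    for f0 in best[:2]:
        r=minimize(g,[f0[1]/10,0,0],method='Nelder-Mead',options=dict(initial_simplex=[[f0[1]/10,0,0],[f0[1]/10+.3,0,0],[f0[1]/10,.5,0],[f0[1]/10,0,.5]],maxfev=90))
        print(n,r.x*[10,1,1],r.fun)
E
time python3 run1.py
```

```text
side [(np.float64(630.0), -6), (np.float64(639.8), -10), (np.float64(717.5), -14), (np.float64(725.7), -2), (np.float64(807.0), -18), (np.float64(907.2), -22), (np.float64(913.9), 2), (np.float64(1008.5), -26), (np.float64(1063.3), 6), (np.float64(1098.4), -30), (np.float64(1110.8), 26), (np.float64(1138.9), 10), (np.float64(1166.3), 14), (np.float64(1174.1), 18), (np.float64(1174.8), 22)]
side [-11.13692494  -0.50090909   0.60115898] 368.7311894449594
side [-11.59101458  -0.45611346   0.77860993] 381.2725521950866
top [(np.float64(308.2), -10), (np.float64(338.1), -14), (np.float64(350.5), -6), (np.float64(421.5), -18), (np.float64(444.0), -2), (np.float64(522.5), -22), (np.float64(537.4), 2), (np.float64(583.7), -26), (np.float64(604.3), -30), (np.float64(614.0), 22), (np.float64(615.6), 6), (np.float64(622.1), 18), (np.float64(623.3), 26), (np.float64(650.7), 10), (np.float64(659.2), 14)]
top [-10.88112792   0.0893351    0.32775085] 276.89791341623163
top [-11.01367314   0.05788129   0.34094008] 276.96666365767084
real	3m13.494s
user	3m7.840s
sys	0m2.949s
```

```bash
cat > run2.py <<'E'
from fit import *
n='side';ax=(.5268,.0994);img=np.load('pics/side_0.npz')['p'];b=box(n,ax)
from concurrent.futures import ProcessPoolExecutor as E
def g(p): return cost(n,img,b,labels(n,b,ax,np.radians(-11.2),np.radians(p),off=(-.5,.6),N=200))
if __name__=='__main__':
    ps=list(range(-40,36,3))
    with E() as e: r=list(e.map(g,ps))
    for p,v in zip(ps,r): print(p,round(v,1))
    p=ps[int(np.argmin(r))]
    lab=labels(n,b,ax,np.radians(-11.2),np.radians(p),off=(-.5,.6),N=200)
    c,w,M,T,D=cost(n,img,b,lab,ret=True);print(D)
    o=np.concatenate([T,M,abs(T-M)*3],1).clip(0,255).astype(np.uint8)[:,:,::-1]
    cv2.imwrite('pics/f0.png',cv2.resize(o,None,fx=6.4,fy=6.4,interpolation=cv2.INTER_NEAREST))
    cm=cv2.applyColorMap((lab*6%256).astype(np.uint8),cv2.COLORMAP_JET);cv2.imwrite('pics/l0.png',cv2.resize(cm,None,fx=4,fy=4,interpolation=cv2.INTER_NEAREST))
E
time python3 run2.py
```

```text
-40 378.7
-37 380.0
-34 380.0
-31 380.0
-28 380.0
-25 380.0
-22 380.0
-19 380.0
-16 380.0
-13 380.0
-10 380.0
-7 380.3
-4 380.3
-1 380.0
2 380.0
5 380.0
8 380.0
11 380.0
14 380.0
17 379.3
20 377.8
23 378.2
26 378.6
29 378.8
32 379.0
35 379.1
{np.int64(0): [125.0, 127.0, 131.0], np.int64(1): [175.0, 183.0, 183.0], np.int64(2): [148.0, 153.0, 155.0], np.int64(3): [120.0, 125.0, 126.0], np.int64(4): [103.0, 104.0, 110.0], np.int64(5): [94.0, 96.0, 100.0], np.int64(6): [186.0, 191.0, 195.0], np.int64(10): [216.0, 221.0, 232.0], np.int64(13): [58.0, 64.0, 64.0], np.int64(14): [133.0, 139.0, 141.0], np.int64(15): [122.0, 127.0, 128.0], np.int64(20): [135.0, 140.0, 141.0], np.int64(22): [141.0, 145.0, 147.0], np.int64(23): [188.0, 193.0, 197.0], np.int64(24): [209.0, 215.0, 218.0], np.int64(25): [146.0, 150.0, 152.0], np.int64(30): [64.0, 72.0, 72.0], np.int64(32): [124.0, 124.0, 134.0], np.int64(33): [130.0, 135.0, 137.0], np.int64(34): [156.0, 162.0, 164.0], np.int64(35): [118.0, 122.0, 123.0]}
real	0m8.628s
user	0m24.391s
sys	0m0.735s
```

View pics/f0.png

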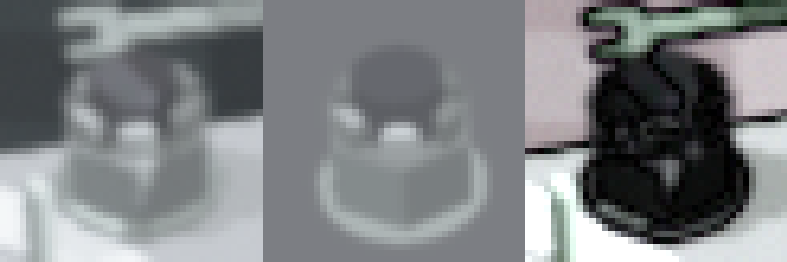

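View pics/l0.png

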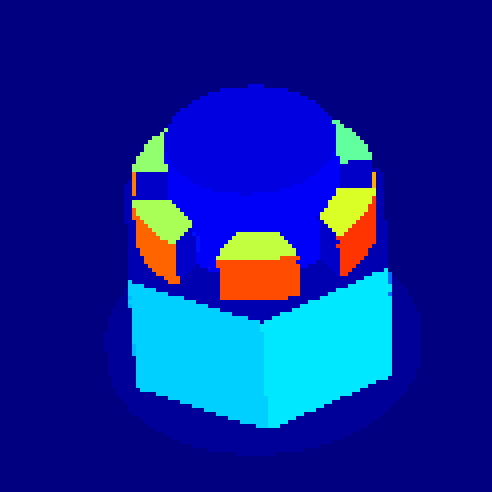

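```bash
cat > run3.py <<'E'
from fit import *
n='side';ax=(.5268,.0994);b=box(n,ax)
from concurrent.futures import ProcessPoolExecutor as E
def g(pf): 
    l=labels(n,b,ax,np.radians(pf[1]),np.radians(pf[0]),N=250); return round((l==6).sum()/9,1)
if __name__=='__main__':
    ps=[-36,-30,-26,-2,4,10,16,22,28]
    for p in ps:
        with E() as e: r=list(e.map(g,[(p,p-q) for q in (-40,-30,-25,-20,-15,-10,-5,0)]))
        print(p,r)
E
python3 run3.py
```

```text
-36 [np.float64(1.7), np.float64(0.2), np.float64(0.0), np.float64(0.0), np.float64(0.0), np.float64(0.1), np.float64(0.3), np.float64(0.8)]
-30 [np.float64(1.2), np.float64(0.6), np.float64(0.0), np.float64(0.0), np.float64(0.0), np.float64(0.0), np.float64(0.2), np.float64(0.4)]
-26 [np.float64(1.4), np.float64(0.1), np.float64(0.0), np.float64(0.0), np.float64(0.0), np.float64(0.0), np.float64(0.1), np.float64(0.2)]
-2 [np.float64(0.0), np.float64(0.1), np.float64(0.4), np.float64(0.3), np.float64(0.1), np.float64(0.0), np.float64(0.0), np.float64(0.0)]
4 [np.float64(0.0), np.float64(0.0), np.float64(0.7), np.float64(1.1), np.float64(0.8), np.float64(0.4), np.float64(0.2), np.float64(0.1)]
10 [np.float64(0.0), np.float64(0.4), np.float64(1.2), np.float64(1.8), np.float64(1.8), np.float64(1.2), np.float64(0.8), np.float64(0.4)]
16 [np.float64(0.0), np.float64(0.4), np.float64(1.3), np.float64(2.1), np.float64(2.2), np.float64(2.0), np.float64(1.4), np.float64(1.0)]
22 [np.float64(0.0), np.float64(0.4), np.float64(1.4), np.float64(2.7), np.float64(3.2), np.float64(3.0), np.float64(2.0), np.float64(1.3)]
28 [np.float64(0.0), np.float64(0.4), np.float64(1.8), np.float64(2.8), np.float64(3.8), np.float64(3.7), np.float64(2.9), np.float64(2.1)]
```

```bash
cat > run4.py <<'E'
from geo import *
for n in('side','top'):
    f=np.load(f'pics/{n}_0.npz');P=cloud(n,f['d']);d=f['d']
    m=(abs(P[...,2]-.12)<.006)&(d>0)&(abs(P[...,0]-.52)<.05)&(abs(P[...,1]+.01)<.05)
    q=P[m];A=np.c_[q[:,:2],np.ones(len(q))];r=q[:,2]-A@np.linalg.lstsq(A,q[:,2],rcond=None)[0];print(n,m.sum(),r.std(),np.unique(np.diff(np.sort(d[m])))[:5])
    ax=(.5268,.0994) if n=='side' else (.5284,.1013)
    c=proj(n,[[ax[0],ax[1],.16]])[0].astype(int)
    print(n,c);np.set_printoptions(linewidth=250)
    s=P[c[1]-14:c[1]+14,c[0]-12:c[0]+13]
    print((np.hypot(s[...,0]-ax[0],s[...,1]-ax[1])*1e3).round().astype(int)) if n=='side' else 0
    print((s[...,2]*1e3).round().astype(int)) if n=='side' else 0
E
python3 run4.py
```

```text
side 1171 0.0012650055941266693 [0.0000000e+00 1.1920929e-07 2.3841858e-07 3.5762787e-07 4.7683716e-07]
side [287 185]
[[283 277 269 273 271 275 271 265 264 262 264 265 265 264 262 264 266 261 259 265 266 264 263 262 259]
 [272 271 274 271 271 270 264 254 260 257 261 254 262 255 259 258 255 262 258 260 258 258 262 265 262]
 [271 266 265 268 266 269 266 253 254 250 257 255 260 259 257 258 258 258 257 256 262 260 263 262 262]
 [263 259 263 261 254 249 251 248 247 249 249 257 254 257 260 254 256 255 258 252 257 258 257 252 256]
 [256 257 245 249 246 244 244 244 246 245 242  19  18  17 252 255 252 253 254 253 251 252 250 253 251]
 [254 253 244 246 244 241 239 244  20  19  14  12  13  15  14  17  18 245 249 247 243 248 246 242 247]
 [249 248 247 245 243 243 249  17  15  13  11  12  10  12   9  12  15  17  19 243 237 242 243 240 239]
 [242 242 239 243 237  27  17  14  14   9   8   8   6   4  11  11  12  14  16  26  27 236 234 239 234]
 [242 238 237 239  26  18  16  12  10   8   5   4   1   4   6   8  10  13  15  24  26  28 231 233 233]
 [230 232 229  26  26  18  15  12  10   7   5   3   0 
[... 4205 characters left out ...]
52 154 154 154 155 157 155 154 154 150 153 150 145 145 142 142 127]
 [117 126 143 142 145 145 148 149 148 150 154 152 154 154 151 155 152 150 147 146 144 144 142 140 125]
 [125 125 141 143 141 144 144 147 146 146 148 150 152 152 149 148 148 145 146 140 141 142 140 137 123]
 [125 128 125 137 141 141 139 142 143 145 143 149 146 149 145 146 144 141 141 139 137 856 137 131 856]
 [126 125 125 131 134 137 138 141 140 141 141 142 144 145 142 141 142 141 138 136 137 133 131 131 127]
 [121 124 124 134 129 129 136 136 137 137 137 138 143 142 141 138 138 137 136 133 132 130 128 128 125]]
top 1265 0.0024368971459178706 [0.0000000e+00 1.1920929e-07 2.3841858e-07 3.5762787e-07 4.7683716e-07]
top [256 241]
```

```bash
cat > multi.py <<'E'
import sys,cv2,numpy as np
from station import bot,vision
n,tag,k=sys.argv[1],sys.argv[2],int(sys.argv[3])
D=[];Pp=[]
for i in range(k):
    p,d=vision.read_camera(n);D.append(d);Pp.append(p)
D=np.array(D);D[D==0]=np.nan
p=np.mean(Pp,0)
np.savez(f'pics/{n}_{tag}.npz',p=p.astype(np.float32),d=np.nan_to_num(np.nanmedian(D,0) if k<4 else np.nanmean(D,0)).astype(np.float32))
cv2.imwrite(f'pics/{n}_{tag}.png',p[:,:,::-1])
print(bot.get_obs()['t'])
E
python3 multi.py side m0 10
cat > dfit.py <<'E'
from fit import *
import fit
fit.SS=1
def depth(n,b,ax,f,psi,off,dz=0,N=500):
    "model depth at pixel centres, first hit"
    a,c=rays(n,b,off); a=a.copy()
    R,t=C[n]['R'],C[n]['t']
    za=a@R[2]+t[2]; zc=c@R[2]+t[2]
    dep=np.full(len(a),np.nan);lab=np.zeros(len(a),int);todo=np.ones(len(a),bool)
    cf,sf=np.cos(psi),np.sin(psi)
    for s in np.linspace(0,1,N):
        i=np.where(todo)[0]
        p=a[i]+(c[i]-a[i])*s;x=p[:,0]-ax[0];y=p[:,1]-ax[1];z=p[:,2];r=np.hypot(x,y);th=np.arctan2(y,x)
        rel=(th-f+np.pi/6)%(np.pi/3)-np.pi/6
        hy=-sf*x+cf*y;hz=z-.161
        inh=(np.maximum(np.maximum(abs(hy),abs(hz)),(abs(hy)+abs(hz))/np.sqrt(2))<.005)
        rod=(r<.018)&(z<.178)&~inh
        hexa=(r*np.cos(rel)<.0275)&(z<.155)&(r>=.018)
        crown=(r<.026)&(r>=.018)&(z<.167)&(z>=.155)&(abs(r*np.sin(rel))>.005)
        h=rod|hexa|crown
        hole=rod&(r<.0175)&(abs(hy)<.0056)&(abs(hz)<.0056)
        dep[i[h]]=(za+(zc-za)*s)[i[h]];lab[i[h]]=1+hole[h];todo[i[h]]=False
    sh=(b[3]-b[1],b[2]-b[0])
    return dep.reshape(sh),lab.reshape(sh)
def dcost(D,M,cap=.004,ret=False):
    e=D-M; ok=np.isfinite(M)&(D>0)
    r=np.where(ok,np.clip(abs(e),0,cap),0)/cap
    return (r**2).sum()/ok.sum()+0
E
cat > run5.py <<'E'
from dfit import *
from scipy.optimize import minimize
from concurrent.futures import ProcessPoolExecutor as E
n='side';tag='m0';ax=(.5268,.0994);b=box(n,ax)
D=np.load(f'pics/{n}_{tag}.npz')['d'][b[1]:b[3],b[0]:b[2]]
def g(p,psi=-.1):
    M,l=depth(n,b,ax,np.radians(p[0]*10),psi,(p[1],p[2]),N=250);return dcost(D,M+p[3]*1e-3)
def go(f0):
    x0=np.array([f0/10,-.4,.5,0]);r=minimize(g,x0,method='Nelder-Mead',options=dict(initial_simplex=[x0]+[x0+d for d in np.diag([.3,.5,.5,1.5])],maxfev=160));return r.x,r.fun
def sc(a): return g(a[0],np.radians(a[1]))
if __name__=='__main__':
    with E() as e: R=list(e.map(go,[-14,-11,-8]))
    for r in R: print(r)
    x=min(R,key=lambda r:r[1])[0]
    ps=list(range(-38,34,2))
    with E() as e: v=list(e.map(sc,[(x,p) for p in ps]))
    for p,q in zip(ps,v): print(p,round(q*1e4,1),end='; ')
    M,l=depth(n,b,ax,np.radians(x[0]*10),0,(x[1],x[2]));M+=x[3]*1e-3
    np.set_printoptions(linewidth=250)
    print(np.nan_to_num((D-M)*1e4,nan=99)[8:36,6:35].round().clip(-99,99).astype(int))
E
python3 run5.py
```

```text
0.6
(array([-1.08623803,  0.06306466,  0.92782183,  2.22102187]), np.float64(0.0981588935787517))
(array([-1.12099547,  0.05729627,  0.94422043,  2.12490796]), np.float64(0.0997301501977701))
(array([-1.09631187,  0.05007869,  0.98142667,  2.13609552]), np.float64(0.09582689550999907))
-38 958.3; -36 958.3; -34 958.3; -32 958.3; -30 958.3; -28 958.3; -26 958.3; -24 958.3; -22 958.3; -20 958.3; -18 958.3; -16 958.3; -14 958.3; -12 958.3; -10 958.3; -8 958.3; -6 958.3; -4 958.3; -2 958.3; 0 958.3; 2 958.3; 4 958.3; 6 958.3; 8 958.3; 10 958.3; 12 958.3; 14 958.3; 16 958.3; 18 958.3; 20 958.3; 22 958.3; 24 958.3; 26 993.7; 28 993.7; 30 993.7; 32 993.3; [[ 99  99  99  99  99  99  99  99  99  99  -5   0  18  13   9   0  13   4   2  99  99  99  99  99  99  99  99  99  99]
 [ 99  99  99  99  99  99  99  99  99  13   2   3  11   0  10  13  13   4   4   6  25  99  99  99  99  99  99  99  99]
 [ 99  99  99  99  99  99  99  99   0  -2  -5   1  -6   1   0  11   9  -8   0  19  14  99   2  99  99  99  99  99  99]
 [ 99  99  99  99  99  99  15  23  -5  13   7  -2  -4   4  13   5   5  -7   4   8  -1 
[... 2308 characters left out ...]
 99  99  -9  -2   1   1  -4   5   6  -2  -1  -4  -7   2  -1  -3   2   4  -5 -12  32   4  -8  99  99  99]
 [ 99  99  99  99  99 -28   6  17   5 -11  -2  -7  18   3  13  -2  -1   1   1  -6  -6   6  10 -25 -45 -77  99  99  99]
 [ 99  99  99  99  99 -70 -48 -36  -7   8  10  -6   3   3 -11  -3   4  -2  -9  11  -7 -24 -48  99  99  99  99  99  99]
 [ 99  99  99  99  99  99  99  99 -67 -55 -40 -17   2   8  29   0   0  19  -1 -27 -52  99  99  99  99  99  99  99  99]
 [ 99  99  99  99  99  99  99  99  99  99  99  99 -41 -42 -23   6  -1 -39 -73  99  99  99  99  99  99  99  99  99  99]][ WARN:0@19.241] global loadsave.cpp:1063 imwrite_ Unsupported depth image for selected encoder is fallbacked to CV_8U.
```

>>> move_arm:
  increments: "0.9 15 42 5 0 0 0.07; 0.9 20 55 5 0 0 0.08; 0.9 20 55 4 0 0 0.08; 0.9 20 55 4 0 0 0.08; 0.9 20 55 4 0 0 0.08; 0.9 20 55 4 0 0 0.08; 0.9 20 55 4 0 0 0.08; 0.9 20 55 4 0 0 0.08"
  newtons: 100

```text
t: 1.6
eef_pos: [0.4288, -0.1885, 0.2659]
tool_rot: [0.001, 0.866, 0.501, 0.0]
contact_force: [0.3, 0.6, 0.5]
gripper_width: 0.902
```

>>> move_arm:
  increments: "0.9 17 50 -4 0 0 0.06; 0.9 17 50 -4 0 0 0.06; 0.9 17 50 -4 0 0 0.06; 0.9 17 50 -4 0 0 0.06; 0.9 16 46 -6 0 0 0.06; 0.9 15 44 -6 0 0 0.03; 0.9 0 0 -20 0 0 0; 0.9 0 0 0 0 0 0"

```text
t: 2.6
eef_pos: [0.5263, 0.0997, 0.2161]
tool_rot: [-0.001, 0.772, 0.636, -0.001]
contact_force: [-0.1, -0.6, 0.1]
gripper_width: 0.904
```

```bash
python3 - <<'E'
from station import bot
o=bot.get_obs();import numpy as np
q=o['tool_rot'];print(o['t'],o['eef_pos'],q,2*np.degrees(np.arctan2(q[2],q[1]))-90,o['q'])
E
python3 snap.py 1 side 2>&1 | head -1
```

```text
2.6 [0.52630335 0.09967501 0.21606997] [-6.85137569e-04  7.72015916e-01  6.35601394e-01 -1.35020889e-03] -11.070685760886988 [ 0.15945094  0.31878935 -0.56020835  1.87284577  0.1976273   1.00805139
 -0.67790517]
{'t': 2.65, 'q': array([ 0.16029989,  0.31763147, -0.56003491,  1.87187896,  0.19736809,
```

View pics/side_1.png

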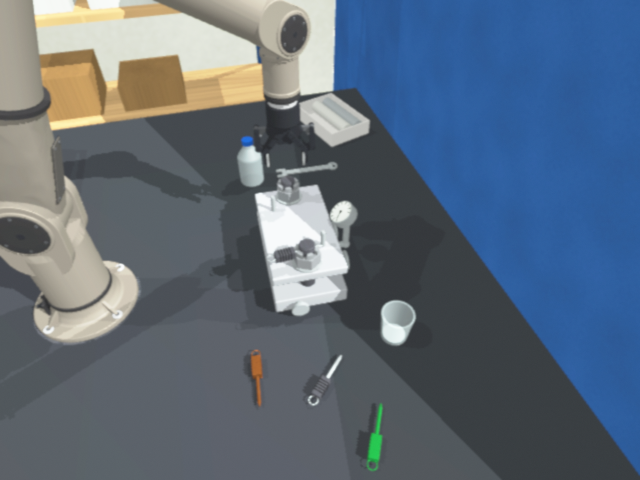

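>>> move_arm:
  increments: "0.9 2 2 -20 0 0 0; 0.9 0 0 -20 0 0 0; 0.9 0 0 -20 0 0 0; 0.9 0 0 -16 0 0 0; 0.9 0 0 -9 0 0 0; 0.9 0 0 0 0 0 0; 0.6 0 0 0 0 0 0; 0.4 0 0 0 0 0 0"
  newtons: 60

```text
t: 3.65
eef_pos: [0.5284, 0.1021, 0.1332]
tool_rot: [-0.0, 0.772, 0.635, -0.001]
contact_force: [-5.5, -0.5, 7.1]
gripper_width: 0.631
```

>>> move_arm:
  increments: "0.4 0 0 0 0 0 0; 0.4 0 0 0 0 0 0; 0.4 0 0 0 0 0 -0.05; 0.4 0 0 0 0 0 -0.05; 0.4 0 0 0 0 0 -0.05; 0.4 0 0 0 0 0 -0.05; 0.4 0 0 0 0 0 0; 0.4 0 0 0 0 0 0"
  newtons: 90

```text
t: 4.65
eef_pos: [0.5284, 0.1021, 0.1334]
tool_rot: [-0.0, 0.832, 0.555, -0.001]
contact_force: [-5.1, 0.3, 7.6]
gripper_width: 0.623
```

```bash
cat > st.py <<'E'
from station import bot
import numpy as np
o=bot.get_obs();q=o['tool_rot'];print(o['t'],o['eef_pos'].round(4),'jawaz',round(2*np.degrees(np.arctan2(q[2],q[1]))-90,2),'F',o['contact_force'].round(1),'T',o['torque'].round(2),o['gripper_width'],o['q'].round(2))
E
python3 multi.py side a1 8 2>/dev/null; python3 st.py
python3 - <<'E'
from geo import *
crop('side','a1',250,150,330,210,10,'pics/ca1.png')
E
```

```text
5.05
5.05 [0.5284 0.1022 0.1334] jawaz -22.62 F [-6.   0.7  9. ] T [ 0.05  1.37 -0.31] 0.6226848483432841 [ 0.08  0.42 -0.48  1.95  0.26  0.84 -0.93][ WARN:0@0.352] global loadsave.cpp:1063 imwrite_ Unsupported depth image for selected encoder is fallbacked to CV_8U.
```

View pics/ca1.png

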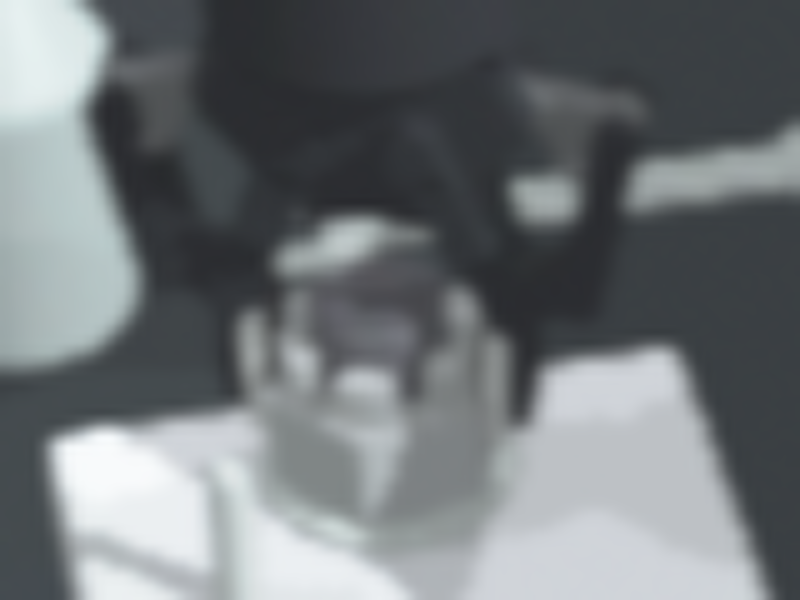

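```bash
cat > an.py <<'E'
import sys
from dfit import *
from concurrent.futures import ProcessPoolExecutor as E
n='side';ax=(.5268,.0994);b=box(n,ax);OFF=(.053,.96);DZ=.00214
tag=sys.argv[1];f0=float(sys.argv[2])
D=np.load(f'pics/{n}_{tag}.npz')['d'][b[1]:b[3],b[0]:b[2]]
def g(a):
    f,p=a;M,l=depth(n,b,ax,np.radians(f),np.radians(p),OFF,N=400);return dcost(D,M+DZ)
if __name__=='__main__':
    fs=[f0+k for k in np.arange(-5,5.1,1)]
    with E() as e: v=list(e.map(g,[(f,-80) for f in fs]))
    c=np.polyfit(fs,v,2); print([round(x*1e4) for x in v]); f=fs[int(np.argmin(v))]
    print('f',f,-c[1]/2/c[0])
    ps=list(range(-40,36,2))
    with E() as e: v=list(e.map(g,[(f,p) for p in ps]))
    print('; '.join(f'{p} {q*1e4:.0f}' for p,q in zip(ps,v)))
    M,l=depth(n,b,ax,np.radians(f),-1.4,OFF);M+=DZ
    np.set_printoptions(linewidth=250)
    print(np.nan_to_num((D-M)*1e4,nan=99)[8:30,8:33].round().clip(-99,99).astype(int))
E
python3 an.py a1 -22.6
```

```text
[2538, 2337, 2173, 2007, 1811, 1702, 1780, 1826, 1977, 2180, 2377]
f -22.6 -22.21386372685034
-40 1576; -38 1576; -36 1576; -34 1576; -32 1576; -30 1576; -28 1576; -26 1576; -24 1576; -22 1576; -20 1576; -18 1576; -16 1576; -14 1576; -12 1576; -10 1576; -8 1576; -6 1576; -4 1576; -2 1576; 0 1576; 2 1576; 4 1576; 6 1576; 8 1576; 10 1576; 12 1576; 14 1576; 16 1545; 18 1545; 20 1545; 22 1559; 24 1560; 26 1561; 28 1579; 30 1581; 32 1583; 34 1586
[[ 99  99  99  99  99  99  99  99   0  10  -5  12   3   3   0   0   2  99  99  99  99  99  99  99  99]
 [ 99  99  99  99  99  99  99   5   1  -3  -9 -10  14   8   1   1   4   2  30  99  99  99  99  99  99]
 [ 99  99  99  99  99  99  -3   5   1   9   0  -5  -8  10   6   5   1   4   5  99  14  99  99  99  99]
 [ 99  99  99  99  -1  28  -2  12  -4   9   6  23   5  12  18   5   3   4  -9  99   8 -99  99  99  99]
 [ 99  99  99   3  12  44   9   1  -8  10   2   9  14 -10   5   6   2  -2  -4  59  -5  -9  99  99  99]
 [ 99  99  99  -3   4  23  18   5   1   3   7  -1   1  10  14   5  11  15  17  48   7  -3   8  99  99]
 [ 99  99  99   4  12  40  31  13   
[... 912 characters left out ...]
  -5  -2   5   8  -3  -6   4  -4 -13  -3   6  -4  10   8  -3  -7  11 -15 -99 -99]
 [ 99  -2 -12   7   2  -4  -3   0   4  -2   6   1   7  13   8   2   7  10  -1   4  -3   6  -1 -99 -99]
 [ 99  -8  -7  13   9   0  -8   4   9   8  -9   7  11  13   6   1   0 -11  -1   3  10   3  -5 -87 -99]
 [ 99   2  -3  13 -11  -8 -14   3   7  -4   2   5  13  -7  -5   2  -1  12  -4   3 -15  -4   1 -90 -99]
 [ 99  99  10  -9  -6  -6   3  -7  -2   4   4  -8  -5   1  -5  -6 -18  -5  14 -13  20   2   0  20  99]
 [ 99  99   2  -3 -12   1 -10  -1  -5  -4  -1   0   6  -1  -2   0   9  -3  -6   1  23  -9  -7  18  99]
 [ 99  99   3  -1  -8   7  -1  -4   4  -7   7  10   1   8  -7 -20  -4   7   1  -3   9   5  19   5  99]]
```

The depth picture shows the hole opening behind the front-left slot, giving a rod yaw of about 16–24°. The nut needs roughly another 15–20°, so I'll turn 8° and measure again.

>>> move_arm:
  increments: "0.4 0 0 0 0 0 -0.035; 0.4 0 0 0 0 0 -0.035; 0.4 0 0 0 0 0 -0.035; 0.4 0 0 0 0 0 -0.035; 0.4 0 0 0 0 0 0; 0.4 0 0 0 0 0 0; 0.4 0 0 0 0 0 0; 0.4 0 0 0 0 0 0"

```text
t: 6.05
eef_pos: [0.5284, 0.1021, 0.1334]
tool_rot: [-0.0, 0.869, 0.495, -0.001]
contact_force: [-5.2, -0.5, 7.4]
gripper_width: 0.624
```

```bash
python3 multi.py side a2 10 2>/dev/null; python3 st.py; python3 an.py a2 -30.6
```

```text
6.55
6.55 [0.5284 0.1021 0.1334] jawaz -30.61 F [-6.2 -0.1  8.1] T [ 0.06  1.38 -0.21] 0.6224979329867596 [ 0.06  0.41 -0.45  1.95  0.24  0.83 -1.06]
[2699, 2541, 2394, 2215, 2047, 1985, 2037, 2136, 2308, 2452, 2597]
f -30.6 -30.370656254796078
-40 1899; -38 1903; -36 1907; -34 1914; -32 1914; -30 1914; -28 1914; -26 1914; -24 1914; -22 1914; -20 1914; -18 1914; -16 1914; -14 1897; -12 1897; -10 1897; -8 1897; -6 1897; -4 1897; -2 1897; 0 1897; 2 1866; 4 1865; 6 1864; 8 1863; 10 1863; 12 1852; 14 1849; 16 1848; 18 1849; 20 1851; 22 1873; 24 1882; 26 1905; 28 1909; 30 1913; 32 1914; 34 1914
[[ 99  99  99  99  99  99  99  99  14  10   7  -5  13  10  11  13   2 -99  99  99  99  99  99  99  99]
 [ 99  99  99  99  99  99  99   7  -2  10  -1   3  -4   2  14  12   5   1 -99  99  99  99  99  99  99]
 [ 99  99  99  99  99  99  13   3   4  -1   2   7   4   3   0   2  -3  -6  17  99  99  99  99  99  99]
 [ 99  99  99  99   9  32   5   0   9   9   1   8  -2   3  13  -4  -3  -4   0  99 -99 -99  99  99  99]
 [ 99  99  99  99  -2  24  -7   4  12  -4   7   3   9  -7  11  -7  -3   1  13  59  12 -99  
[... 1063 characters left out ...]
   1   3  -4   8  18  10  -4   3   4   6   1   4   7   1  -3  12  10 -54 -99 -99]
 [ 99   5  -5   4   4  -5  -7  19   1  -5 -10   4   5   6   0   1 -14   5 -15  11  -5   9 -60 -99 -99]
 [ 99  -4   1  11   3 -18   8  -7  17  -2   2   4  -1   3  -9   3   3  -8   7  -2   0   0 -40 -99 -99]
 [ 99   8  -4   3   0   3  -3   8   0   1  -5   5   2   4  -3  -3   2   8  -5  -6  -5   3 -49 -99 -99]
 [ 99  -5  -4  -7  -4   1   3   7  -2  -4 -13  -4  -1   2   2 -12  -3  -8  -6   3  -2  -4 -20 -99 -99]
 [ 99  -8  -5   9   4   0   8   7  -3  -2  -6   2   1   2  -8   7  10  -5   3  16   1  -9   5  -4 -66]
 [ 99   4  -4  -1   0   3  -1  -1  -1   9  15  -4   8  -3   2  -3  14   2  -4  20  -4   6  -1 -11  99]]
```

```bash
cat > joint.py <<'E'
import sys
from dfit import *
from concurrent.futures import ProcessPoolExecutor as E
n='side';ax=(.5268,.0994);b=box(n,ax);DZ=.00214
S=[s.split(':') for s in sys.argv[1:]]
Ds=[np.load(f'pics/{n}_{t}.npz')['d'][b[1]:b[3],b[0]:b[2]] for t,_ in S]
def g(a):
    p,ou,ov=a;c=0
    for D,(t,f) in zip(Ds,S):
        M,l=depth(n,b,ax,np.radians(float(f)),np.radians(p),(ou,ov),N=400)
        e=((D-M-DZ)/.001)[12:24,10:22]; c+=np.minimum(np.nan_to_num(e)**2,36).sum()
    return c
if __name__=='__main__':
    ps=np.arange(8,27,1.)
    offs=[(u,v) for u in(-.15,.05,.25) for v in (.76,.96,1.16)]
    al=[(p,u,v) for u,v in offs for p in ps]
    with E() as e: r=np.array(list(e.map(g,al))).reshape(len(offs),-1)
    print(ps.astype(int))
    for o,x in zip(offs,r): print(o,x.round(0).astype(int))
    print('min',r.min(0).round(0).astype(int))
E
python3 joint.py m0:-11 a1:-22.6 a2:-30.6
```

```text
[ 8  9 10 11 12 13 14 15 16 17 18 19 20 21 22 23 24 25 26]
(-0.15, 0.76) [911 883 881 879 878 831 830 830 830 830 831 833 835 907 911 982 986 991
 995]
(-0.15, 0.96) [ 851  847  845  843  842  804  803  794  794  794  865  866  867  870
  874  910  986 1018 1022]
(-0.15, 1.16) [ 997  995  993  992  953  951  950  949 1020 1014 1015 1015 1017 1018
 1021 1049 1124 1129 1136]
(0.05, 0.76) [797 796 796 796 796 796 779 744 744 745 745 746 748 750 754 758 762 864
 869]
(0.05, 0.96) [579 579 579 579 549 548 547 510 496 496 497 498 500 502 573 578 582 618
 654]
(0.05, 1.16) [792 791 768 767 764 762 760 724 722 723 714 715 786 788 791 794 797 828
 906]
(0.25, 0.76) [1544 1544 1543 1543 1543 1543 1543 1543 1522 1523 1524 1524 1525 1526
 1529 1533 1536 1536 1536]
(0.25, 0.96) [1305 1305 1305 1305 1304 1304 1304 1305 1305 1304 1305 1306 1307 1309
 1311 1313 1315 1319 1419]
(0.25, 1.16) [1367 1367 1367 1367 1367 1367 1367 1372 1371 1368 1368 1368 1369 1371
 1373 1477 1480 1484 1489]
min [579 579 579 579 549 548 547 510 496 496 497 498 500 502 573 578 582 618
 654]
```

>>> move_arm:
  increments: "0.4 0 0 0 0 0 -0.035; 0.4 0 0 0 0 0 -0.035; 0.4 0 0 0 0 0 0; 0.4 0 0 0 0 0 0; 0.4 0 0 0 0 0 0; 0.4 0 0 0 0 0 0; 0.4 0 0 0 0 0 0; 0.4 0 0 0 0 0 0"

```text
t: 7.55
eef_pos: [0.5284, 0.1022, 0.1334]
tool_rot: [-0.0, 0.886, 0.465, -0.001]
contact_force: [-5.3, 0.3, 8.5]
gripper_width: 0.624
```

```bash
python3 multi.py side a3 8 2>/dev/null; python3 st.py
```

```text
7.95
7.95 [0.5284 0.1022 0.1334] jawaz -34.63 F [-5.6  0.   8.4] T [ 0.13  1.36 -0.23] 0.6215613451726038 [ 0.05  0.41 -0.44  1.95  0.23  0.83 -1.12]
```

>>> move_arm:
  increments: "0.4 0 0 0 0 0 -0.03; 0.4 0 0 0 0 0 -0.03; 0.4 0 0 0 0 0 0; 0.4 0 0 0 0 0 0; 0.4 0 0 0 0 0 0; 0.4 0 0 0 0 0 0; 0.4 0 0 0 0 0 0; 0.4 0 0 0 0 0 0"

```text
t: 8.95
eef_pos: [0.5284, 0.1022, 0.1334]
tool_rot: [-0.0, 0.899, 0.438, -0.001]
contact_force: [-5.6, -0.4, 8.8]
gripper_width: 0.624
```

```bash
python3 multi.py side a4 8 2>/dev/null; python3 st.py; python3 joint.py m0:-11 a1:-22.6 a2:-30.6 a3:-34.6 a4:-38 | egrep -A1 "^.0.05|min"; python3 an.py a4 -38
```

```text
9.35
9.35 [0.5285 0.1022 0.1334] jawaz -38.06 F [-5.6 -0.8  8.8] T [ 0.12  1.38 -0.08] 0.6246198704859192 [ 0.04  0.41 -0.42  1.95  0.22  0.83 -1.17]
(0.05, 0.76) [1263 1262 1261 1261 1260 1260 1244 1209 1210 1211 1211 1214 1218 1222
 1229 1238 1249 1419 1431]
(0.05, 0.96) [1008 1008 1007 1006  913  910  906  869  853  853  855  857  861  866
 1011 1021 1032 1079 1176]
(0.05, 1.16) [1389 1388 1313 1308 1299 1296 1290 1252 1249 1249 1240 1242 1351 1356
 1362 1369 1375 1415 1504]
--
min [1008 1008 1007 1006  913  910  906  869  853  853  855  857  861  866
 1011 1021 1032 1079 1176]
[3014, 2824, 2657, 2545, 2453, 2315, 2408, 2467, 2599, 2701, 2896]
f -38.0 -37.70824782026579
-40 2297; -38 2288; -36 2292; -34 2299; -32 2299; -30 2299; -28 2299; -26 2299; -24 2299; -22 2299; -20 2299; -18 2299; -16 2299; -14 2283; -12 2267; -10 2267; -8 2267; -6 2267; -4 2267; -2 2267; 0 2267; 2 2252; 4 2252; 6 2250; 8 2250; 10 2249; 12 2236; 14 2234; 16 2233; 18 2234; 20 2237; 22 2255; 24 2263; 26 2280; 28 2280; 30 2280; 32 2280; 34 2280
[[ 99  99  99  99  99  99  99  99   2   9   2   6 -17   9  -7   6 
[... 1500 characters left out ...]
   9   5   0  -7  -2   6  -6  -1   4  -1   3  -2   0   7   4  -3 -56 -99 -99 -99]
 [ 99  -3   0  -7   1  -2  12   1  -2   5  -4  -1   8   2   2  -2   2   7  16  -4  -9 -51 -99 -99 -99]
 [ 99  -4  -2   6   7   9 -11   1  12  12  13   3   3  -2 -17  -3   0  -1   1   5   2 -37 -99 -99 -99]
 [ 99  -4  -2   3  16  -5   1  -2   9  -5  -2  -4  -2  -6   9  -9   0  10  -2  -5  -7 -48 -99 -99 -99]
 [ 99  14  -6 -13   0 -10   0  14   1  -1  -2  -4  -5  -4  -6  -8   0  -4  -8   0 -10 -37 -99 -99 -99]
 [ 99   4  -8 -14 -11   0 -12   9   2   8   3 -10  -6  -6   3  -5   5  -1   0  -5   2  12 -96 -99 -35]
 [ 99 -45  20  10   1   3  16  -8  12  -2  -1   6  10  -7  -5  -6   8   9  -1  -5  -3   6   2  -2  99]]
```

```bash
cat > rgbj.py <<'E'
import sys
from fit import *
from scipy.optimize import nnls
from concurrent.futures import ProcessPoolExecutor as E
n='side';ax=(.5268,.0994);b=box(n,ax);off=(-.5,.62)
S=[s.split(':') for s in sys.argv[1:]]
def g(a):
    t,f,p,sig=a
    img=np.load(f'pics/{n}_{t}.npz')['p'].astype(float).mean(2);u0,v0,u1,v1=b
    lab=labels(n,b,ax,np.radians(f),np.radians(p),off=off,N=300)
    T=img[v0:v1,u0:u1];names=[l for l in np.unique(lab)]
    A=np.array([cv2.resize(cv2.GaussianBlur((lab==l).astype(np.float32),(0,0),sig*3),(u1-u0,v1-v0),interpolation=cv2.INTER_AREA) for l in names])
    w=np.zeros(T.shape,bool);w[16:28,9:21]=1;w&=A[names.index(0)]<.02
    X=A[:,w].T;y=T[w]
    c,_=nnls(X,y); r=((X@c-y)**2).mean()
    d=dict(zip(names,c.round().astype(int)))
    return r,d.get(5),d.get(6)
if __name__=='__main__':
    ps=np.arange(6,32,2.)
    for t,f in S:
        for sig in(.6,.8):
            with E() as e: r=list(e.map(g,[(t,float(f),p,sig) for p in ps]))
            print(t,sig,[(int(p),round(x[0],1),x[1],x[2]) for p,x in zip(ps,r)])
E
python3 rgbj.py a1:-22.6 a2:-30.6 a3:-34.6 a4:-38 | sed 's/np.int64//g;s/np.float64//g'
```

```text
a1 0.6 [(6, (108.7), (101), None), (8, (108.3), (101), (55)), (10, (108.2), (101), (55)), (12, (108.0), (101), (72)), (14, (108.1), (101), (78)), (16, (108.0), (101), (85)), (18, (107.9), (102), (85)), (20, (107.8), (102), (88)), (22, (107.8), (102), (89)), (24, (108.1), (102), (91)), (26, (108.1), (102), (92)), (28, (108.3), (101), (94)), (30, (108.4), (101), (95))]
a1 0.8 [(6, (102.5), (96), None), (8, (102.3), (97), (47)), (10, (102.1), (97), (38)), (12, (101.8), (98), (55)), (14, (101.9), (98), (64)), (16, (101.6), (98), (72)), (18, (101.5), (98), (72)), (20, (101.2), (98), (76)), (22, (101.2), (98), (78)), (24, (101.5), (98), (81)), (26, (101.6), (98), (83)), (28, (101.7), (98), (84)), (30, (101.9), (98), (86))]
a2 0.6 [(6, (102.3), (102), (75)), (8, (102.2), (102), (81)), (10, (102.2), (102), (83)), (12, (102.3), (102), (85)), (14, (102.3), (102), (88)), (16, (102.3), (102), (89)), (18, (102.4), (102), (90)), (20, (102.4), (102), (91)), (22, (102.4), (102), (92)), (24, (102.5), (102), (92)), (26, (102.5), (102), (91)), (28, (102.6), (102), (92)), (30, (102.6), (102), (92))]
a2 
[... 1046 characters left out ...]
0.6 [(6, (80.4), (103), (59)), (8, (80.7), (102), (67)), (10, (80.7), (102), (71)), (12, (81.3), (102), (79)), (14, (81.7), (102), (85)), (16, (82.0), (101), (95)), (18, (82.0), (101), (98)), (20, (82.0), (101), (97)), (22, (82.0), (101), (99)), (24, (82.0), (101), (97)), (26, (82.0), (101), (107)), (28, (82.0), (101), (107)), (30, (82.0), (101), (112))]
a4 0.8 [(6, (73.1), (98), (34)), (8, (73.3), (98), (44)), (10, (73.3), (98), (49)), (12, (73.8), (98), (57)), (14, (74.2), (98), (60)), (16, (74.6), (97), (71)), (18, (74.7), (97), (75)), (20, (74.6), (97), (75)), (22, (74.7), (97), (78)), (24, (74.6), (97), (73)), (26, (74.9), (97), (78)), (28, (74.9), (97), (78)), (30, (75.0), (97), (82))]
```

```bash
nproc; sed -e 's/np.arange(8,27,1.)/np.arange(13,25,1.)/' -e 's/(-.15,.05,.25)/(-.07,-.02,.03,.08)/' -e 's/(.76,.96,1.16)/(.84,.9,.96,1.02,1.08)/' joint.py > joint2.py; time python3 joint2.py m0:-11 a1:-22.6 a2:-30.6 a3:-34.6 a4:-38
```

```text
4
[13 14 15 16 17 18 19 20 21 22 23 24]
(-0.07, 0.84) [1140 1091 1089 1089 1090 1093 1096 1102 1250 1261 1272 1407]
(-0.07, 0.9) [1041 1038 1026 1027 1027 1028 1032 1037 1183 1192 1207 1257]
(-0.07, 0.96) [1190 1150 1140 1139 1140 1142 1146 1291 1294 1306 1320 1364]
(-0.07, 1.02) [1312 1274 1271 1260 1261 1263 1407 1411 1417 1426 1437 1478]
(-0.07, 1.08) [1384 1383 1380 1380 1372 1372 1480 1485 1491 1497 1506 1620]
(-0.02, 0.84) [1022  969  969  968  969  971  975  981  987  999 1149 1180]
(-0.02, 0.9) [1103 1063 1051 1049 1050 1052 1056 1060 1066 1214 1226 1238]
(-0.02, 0.96) [1110 1072 1070 1058 1059 1061 1061 1066 1210 1220 1229 1276]
(-0.02, 1.02) [1155 1117 1114 1103 1103 1105 1108 1218 1223 1228 1240 1284]
(-0.02, 1.08) [1280 1239 1238 1235 1226 1227 1336 1340 1345 1352 1362 1374]
(0.03, 0.84) [1131 1132 1083 1084 1086 1088 1089 1091 1097 1104 1109 1251]
(0.03, 0.9) [ 947  945  893  893  893  895  898  903  910 1052 1065 1081]
(0.03, 0.96) [ 976  935  933  920  918  920  923  927  932 1076 1089 1101]
(0.03, 1.02) [1059 1054 1017 1015 1005 1006 1009 1010 1015 1126 1136 1147]
(0.03, 1.08) [1131 1129 1089 1086 1077 1077 1080 1189 1194 1200 1206 1219]
(0.08, 0.84) [1327 1328 1313 1279 1280 1280 1282 1285 1288 1295 1303 1445]
(0.08, 0.9) [1180 1180 1145 1132 1133 1135 1138 1138 1142 1147 1155 1294]
(0.08, 0.96) [1132 1128 1090 1075 1076 1076 1079 1083 1088 1094 1205 1219]
(0.08, 1.02) [1186 1184 1144 1144 1130 1130 1132 1135 1141 1250 1259 1273]
(0.08, 1.08) [1176 1173 1133 1133 1120 1121 1123 1126 1128 1239 1247 1258]
min [ 947  935  893  893  893  895  898  903  910  999 1065 1081]
real	1m9.266s
user	4m8.730s
sys	0m0.446s
```

>>> move_arm:
  increments: "0.4 0 0 0 0 0 -0.025; 0.4 0 0 0 0 0 -0.025; 0.4 0 0 0 0 0 -0.025; 0.4 0 0 0 0 0 0; 0.4 0 0 0 0 0 0; 0.4 0 0 0 0 0 0; 0.4 0 0 0 0 0 0; 0.4 0 0 0 0 0 0"

```text
t: 10.35
eef_pos: [0.5285, 0.1021, 0.1334]
tool_rot: [-0.0, 0.915, 0.404, -0.001]
contact_force: [-6.1, -0.6, 7.4]
gripper_width: 0.626
```

```bash
python3 multi.py side a5 8 2>/dev/null; python3 st.py; cat > fine.py <<'E'
import sys
from dfit import *
from concurrent.futures import ProcessPoolExecutor as E
n='side';ax=(.5268,.0994);b=box(n,ax);DZ=.00214
S=[s.split(':') for s in sys.argv[1:]]
Ds=[np.load(f'pics/{n}_{t}.npz')['d'][b[1]:b[3],b[0]:b[2]] for t,_ in S]
def g(a):
    p,ou,ov=a;c=[]
    for D,(t,f) in zip(Ds,S):
        M,l=depth(n,b,ax,np.radians(float(f)),np.radians(p),(ou,ov),N=700)
        e=((D-M-DZ)/.0006)[12:24,10:20]; c.append(np.minimum(np.nan_to_num(e)**2,60).sum())
    return c
if __name__=='__main__':
    ps=np.arange(13,24,1.)
    for o in((.03,.9),(.03,.96)):
        with E() as e: r=np.array(list(e.map(g,[(p,)+o for p in ps])))
        print(o);print(ps.astype(int))
        for (t,f),x in zip(S,r.T): print(t,f,x.round(0).astype(int))
        print('sum',r.sum(1).round().astype(int))
E
python3 fine.py m0:-11 a1:-22.6 a2:-30.6 a3:-34.6 a4:-38 a5:-42.3
```

```text
10.75
10.75 [0.5284 0.1022 0.1334] jawaz -42.34 F [-5.4 -0.5  8. ] T [ 0.07  1.37 -0.07] 0.6220934507481786 [ 0.02  0.4  -0.41  1.95  0.21  0.83 -1.24]
(0.03, 0.9)
[13 14 15 16 17 18 19 20 21 22 23]
m0 -11 [440 440 440 440 440 440 440 440 440 440 440]
a1 -22.6 [514 514 418 418 418 418 418 419 419 420 469]
a2 -30.6 [411 408 406 406 406 408 412 416 423 434 503]
a3 -34.6 [366 362 359 358 358 358 360 362 367 374 442]
a4 -38 [471 469 468 468 470 472 476 480 486 496 555]
a5 -42.3 [505 501 497 496 494 494 495 497 500 504 510]
sum [2708 2695 2590 2587 2587 2591 2602 2614 2636 2668 2919]
(0.03, 0.96)
[13 14 15 16 17 18 19 20 21 22 23]
m0 -11 [435 435 435 435 435 435 435 435 435 435 435]
a1 -22.6 [497 497 437 403 403 403 403 404 404 456 457]
a2 -30.6 [411 407 407 405 406 407 411 414 421 488 499]
a3 -34.6 [358 354 352 350 349 349 351 353 356 422 430]
a4 -38 [518 516 516 515 516 518 522 524 530 588 599]
a5 -42.3 [492 488 485 483 480 481 481 482 485 488 493]
sum [2712 2698 2631 2591 2590 2593 2603 2612 2632 2877 2912]
```

>>> move_arm:
  increments: "0.4 0 0 0 0 0 -0.02; 0.4 0 0 0 0 0 0; 0.4 0 0 0 0 0 0; 0.9 0 0 0 0 0 0; 0.9 0 0 0 0 0 0; 0.9 0 0 0 0 0 0; 0.9 0 0 10 0 0 0; 0.9 0 0 30 0 0 0"

```text
t: 11.75
eef_pos: [0.5283, 0.1015, 0.1721]
tool_rot: [-0.0, 0.919, 0.395, -0.001]
contact_force: [-0.2, -0.5, 0.2]
gripper_width: 0.9
```

```bash
python3 st.py; python3 - <<'E'
from geo import *
# pin: grip & shank from both cams (picture 0, pin untouched)
for n in('side','top'):
    f=np.load(f'pics/{n}_0.npz');P=cloud(n,f['d']);img=f['p'].astype(int)
    c=proj(n,[[.49,-.25,.01]])[0]
    m=(P[...,2]>.006)&(P[...,2]<.03)&(abs(P[...,0]-.48)<.09)&(abs(P[...,1]+.26)<.09)&(f['d']>0)
    nl,l,st,ce=cv2.connectedComponentsWithStats(m.astype(np.uint8))
    for j in range(1,nl):
        if st[j,4]>15:
            w=P[l==j];print(n,st[j,4],ce[j],w.mean(0).round(4),img[l==j].mean(0).round())
crop('top','0',380,220,450,290,8,'pics/p_top.png')
E
```

```text
11.75 [0.5283 0.1015 0.1721] jawaz -43.48 F [-0.2 -0.5  0.2] T [-0.02 -0.03 -0.  ] 0.9003486046481869 [ 0.03  0.35 -0.42  1.92  0.18  0.91 -1.23]
side 96 [321.08333333 301.05208333] [ 0.5377 -0.1729  0.0223] [196. 202. 206.]
side 61 [300.06557377 312.21311475] [ 0.4824 -0.1902  0.0227] [180. 189. 190.]
side 78 [333.61538462 365.5       ] [ 0.5186 -0.3329  0.0128] [186. 194. 195.]
top 38 [408.47368421 249.42105263] [ 0.5198 -0.3324  0.0135] [208. 218. 225.]
```

View pics/p_top.png

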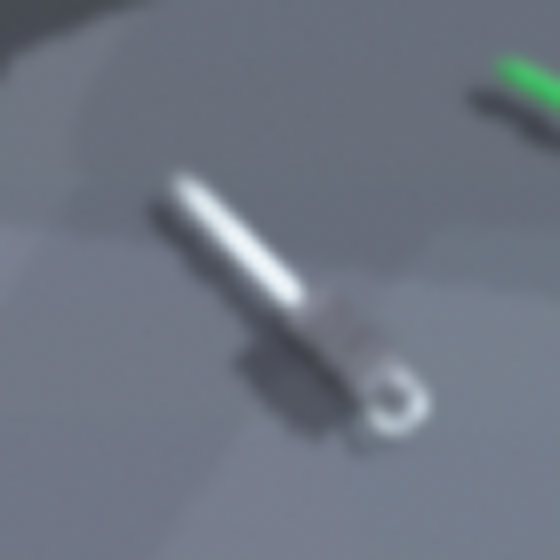

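```bash
python3 - <<'E'
from geo import *
box={'side':(300,345,355,410),'top':(395,235,440,280)}
for n in('side','top'):
    f=np.load(f'pics/{n}_0.npz');img=f['p'].astype(float).mean(2)
    u0,v0,u1,v1=box[n];I=img[v0:v1,u0:u1]
    m=(I>150).astype(np.uint8);nl,l,st,ce=cv2.connectedComponentsWithStats(m)
    for j in range(1,nl):
        if st[j,4]<12: continue
        v,u=np.where(l==j);w=I[v,u]-110
        X=ray(n,np.c_[u+u0,v+v0],.0115)[:,:2];mu=(X*w[:,None]).sum(0)/w.sum()
        C_=((X-mu)*w[:,None]).T@(X-mu)/w.sum();ev,V=np.linalg.eigh(C_);d=V[:,1];d*=np.sign(d[1])
        s=(X-mu)@d
        print(n,len(u),mu.round(4),'az',np.degrees(np.arctan2(d[1],d[0])).round(1),'extent',s.min().round(4),s.max().round(4),'std',np.sqrt(ev).round(4))
E
```

```text
side 93 [ 0.5168 -0.3365] az 43.3 extent -0.0261 0.0317 std [0.002  0.0157]
side 34 [ 0.4553 -0.3941] az 130.4 extent -0.0098 0.0102 std [0.0044 0.0072]
top 85 [ 0.5174 -0.3374] az 42.8 extent -0.0307 0.0343 std [0.003  0.0171]
top 34 [ 0.4575 -0.3951] az 151.1 extent -0.0122 0.012 std [0.0051 0.0071]
```

```bash
python3 multi.py side b0 6 2>/dev/null; python3 an.py b0 -43.2 | head -3
```

```text
12.05
[2188, 1940, 1740, 1545, 1389, 1323, 1405, 1489, 1606, 1782, 2114]
f -43.2 -42.98251994856478
-40 1297; -38 1291; -36 1296; -34 1303; -32 1308; -30 1308; -28 1308; -26 1308; -24 1308; -22 1308; -20 1308; -18 1308; -16 1308; -14 1293; -12 1276; -10 1276; -8 1276; -6 1276; -4 1276; -2 1276; 0 1276; 2 1276; 4 1276; 6 1276; 8 1276; 10 1276; 12 1264; 14 1261; 16 1260; 18 1259; 20 1259; 22 1261; 24 1264; 26 1276; 28 1276; 30 1276; 32 1276; 34 1276
```

>>> move_arm:
  increments: "0.9 0 0 40 0 0 0; 0.9 -5 -40 20 0 0 -0.03; 0.9 -7 -60 0 0 0 -0.03; 0.9 -7 -60 0 0 0 0; 0.9 -7 -60 0 0 0 0; 0.9 -7 -60 0 0 0 0; 0.9 -7 -60 0 0 0 0; 0.9 -7 -60 -10 0 0 0"

```text
t: 13.05
eef_pos: [0.482, -0.3002, 0.2221]
tool_rot: [0.0, 0.93, 0.367, 0.0]
contact_force: [1.7, 0.4, 0.3]
gripper_width: 0.899
```

>>> move_arm:
  increments: "0.6 -2 -45 -40 0 0 0; 0.6 -1 -27 -50 0 0 0; 0.6 0 0 -50 0 0 0; 0.6 0 0 -40 0 0 0; 0.6 0 0 -20 0 0 0; 0.6 0 0 -10 0 0 0; 0.6 0 0 -5 0 0 0; 0.6 0 0 0 0 0 0"

```text
t: 14.05
eef_pos: [0.4798, -0.3706, 0.0082]
tool_rot: [0.001, 0.93, 0.367, 0.0]
contact_force: [0.1, -0.4, 0.5]
gripper_width: 0.598
```

```bash
python3 st.py; python3 snap.py 2 top side >/dev/null; python3 - <<'E'
from geo import *
a=np.load('pics/side_2.npz')['p'][320:420,270:390,::-1];cv2.imwrite('pics/s2.png',cv2.resize(a,None,fx=6,fy=6,interpolation=cv2.INTER_CUBIC))
E
```

```text
14.05 [ 0.4798 -0.3706  0.0082] jawaz -46.93 F [ 0.1 -0.4  0.5] T [ 0.02 -0.   -0.04] 0.5978100381437207 [ 0.66  0.65 -0.14  1.86  0.14  0.63 -0.38]
```

View pics/s2.png

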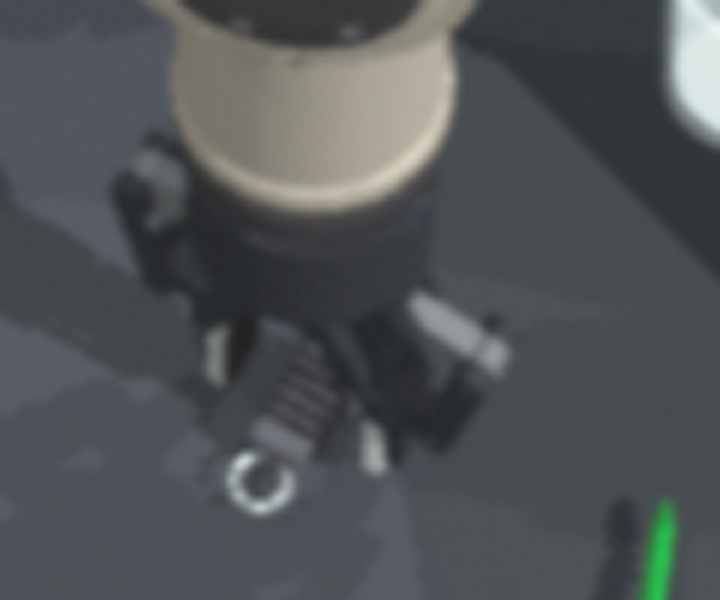

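>>> move_arm:
  increments: "0.6 -1 -2 -4 0 0 0; 0.6 0 0 0 0 0 0; 0.3 0 0 0 0 0 0; 0.1 0 0 0 0 0 0; 0.1 0 0 0 0 0 0; 0.1 0 0 0 0 0 0; 0.1 0 0 20 0 0 0; 0.1 0 0 40 0 0 0"
  newtons: 80

```text
t: 15.15
eef_pos: [0.477, -0.3713, 0.0631]
tool_rot: [-0.002, 0.93, 0.367, -0.001]
contact_force: [-0.5, -1.2, -1.1]
gripper_width: 0.211
```

```bash
python3 st.py; python3 snap.py 3 side >/dev/null; python3 - <<'E'
from geo import *
a=np.load('pics/side_3.npz')['p'][290:390,270:390,::-1];cv2.imwrite('pics/s3.png',cv2.resize(a,None,fx=6,fy=6,interpolation=cv2.INTER_CUBIC))
E
```

```text
15.15 [ 0.477  -0.3713  0.0631] jawaz -46.91 F [-0.5 -1.2 -1.1] T [-0.04  0.01 -0.04] 0.21100900517294593 [ 0.67  0.57 -0.15  1.85  0.12  0.74 -0.36]
```

View pics/s3.png

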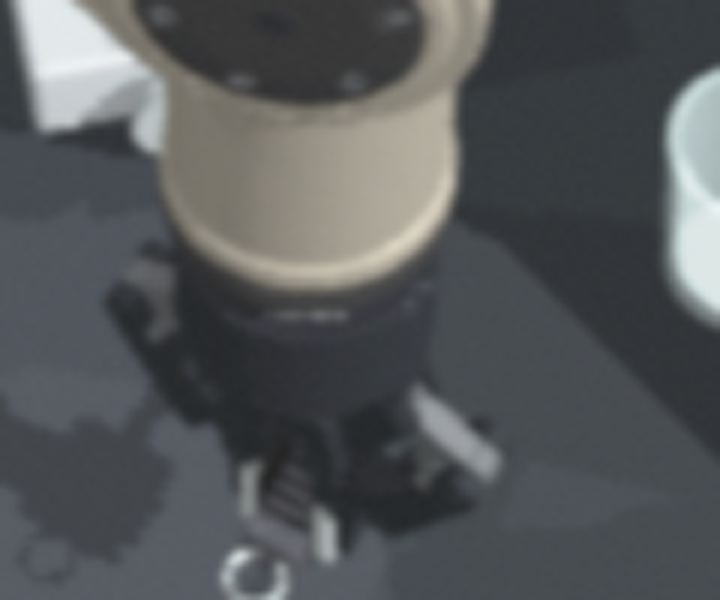

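>>> move_arm:
  increments: "0.1 10 25 50 0 0 0.17; 0.1 10 30 50 0 0 0.175; 0.1 10 30 50 0 0 0.175; 0.1 10 30 50 0 0 0.175; 0.1 20 57 0 0 0 0.175; 0.1 20 57 0 0 0 0.175; 0.1 20 57 0 0 0 0.175; 0.1 20 57 0 0 0 0.175"

```text
t: 16.2
eef_pos: [0.5984, -0.0277, 0.2643]
tool_rot: [0.001, 0.475, 0.88, -0.0]
contact_force: [0.9, 0.3, -1.1]
gripper_width: 0.214
```

```bash
python3 st.py
```

```text
16.2 [ 0.5984 -0.0277  0.2643] jawaz 33.3 F [ 0.9  0.3 -1.1] T [-0.02 -0.06  0.03] 0.2140486977420361 [ 0.4   0.38 -0.59  1.68  0.23  1.15  0.32]
```

>>> move_arm:
  increments: "0.1 12 41 0 0 0 0.16; 0.1 12 41 0 0 0 0.16; 0.1 13 42 0 0 0 0.16; 0.1 13 42 0 0 0 0.16; 0.1 0 0 0 0 0 0.16; 0.1 0 0 -15 0 0 0.16; 0.1 0 0 -30 0 0 0.16; 0.1 0 0 -30 0 0 0.16"

```text
t: 17.2
eef_pos: [0.6483, 0.1363, 0.1883]
tool_rot: [0.0, -0.144, 0.99, -0.001]
contact_force: [0.4, 0.3, -2.1]
gripper_width: 0.216
```

```bash
python3 st.py; python3 snap.py 4 top side >/dev/null; python3 - <<'E'
from geo import *
a=np.load('pics/side_4.npz')['p'][110:230,240:400,::-1];cv2.imwrite('pics/s4.png',cv2.resize(a,None,fx=5,fy=5,interpolation=cv2.INTER_CUBIC))
a=np.load('pics/top_4.npz')['p'][180:270,200:320,::-1];cv2.imwrite('pics/t4.png',cv2.resize(a,None,fx=6,fy=6,interpolation=cv2.INTER_CUBIC))
E
```

```text
17.2 [0.6483 0.1363 0.1883] jawaz 106.62 F [ 0.4  0.3 -2.1] T [-0.01  0.03  0.05] 0.21579312644645934 [ 0.26  0.63 -0.84  1.59  0.5   1.15  1.17]
```

View pics/s4.png

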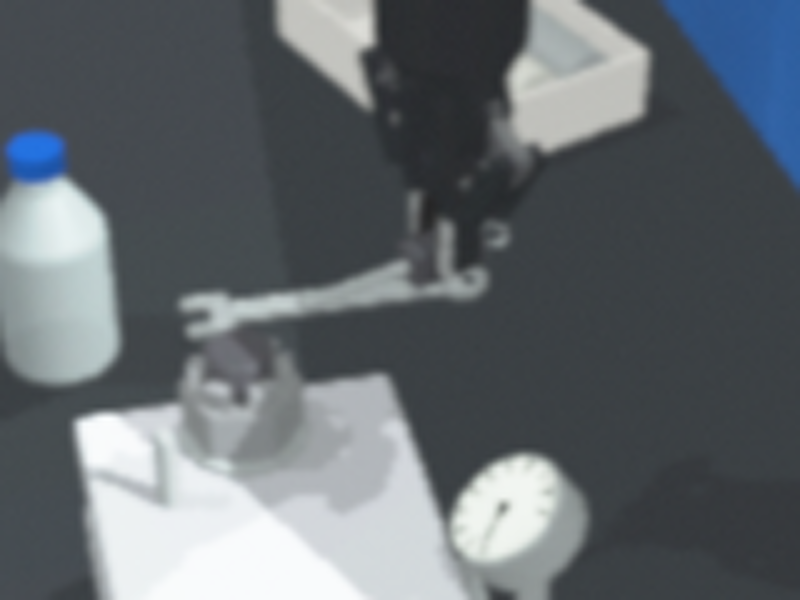

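View pics/t4.png

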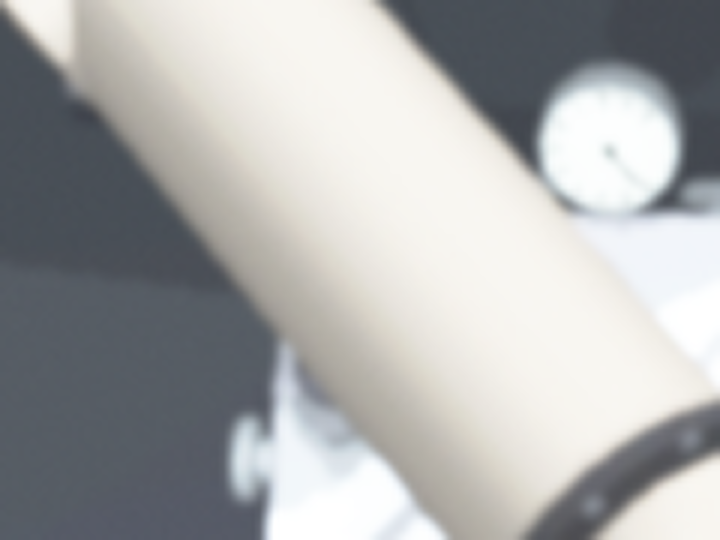

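```bash
python3 - <<'E'
from geo import *
f=np.load('pics/side_4.npz');P=cloud('side',f['d']);d=f['d']
m=(P[...,2]>.175)&(P[...,2]<.225)&(d>0)&(P[...,0]>.545)&(P[...,0]<.628)&(abs(P[...,1]-.12)<.04)
v,u=np.where(m);w=P[m];i=np.argsort(w[:,0])
A=np.c_[np.ones(len(w)),w[:,0]-.59]
print(len(w))
for k in(1,2):
    c=np.linalg.lstsq(A,w[:,k],rcond=None)[0];r=w[:,k]-A@c;print(k,c.round(4),r.std().round(4))
print('x range',w[:,0].min(),w[:,0].max(),'az',np.degrees(np.arctan(np.linalg.lstsq(A,w[:,1],rcond=None)[0][1])))
# expected line at x=.59
print('exp y at .59', .1363+(.59-.6483)*np.tan(np.radians(16.6)))
E
```

```text
97
1 [0.1165 0.2736] 0.004
2 [0.1921 0.033 ] 0.0044
x range 0.563901157300325 0.6274862712573364 az 15.301046573553293
exp y at .59 0.11892001515616395
```

>>> move_arm:
  increments: "0.1 0 1 -12 0 0 0.003; 0.1 0 1 -12 0 0 0; 0.1 0 0 -8 0 0 0; 0.1 0 0 0 0 0 0; 0.1 0 0 0 0 0 0; 0.1 0 0 0 0 0 0; 0.1 0 0 0 0 0 0; 0.1 0 0 0 0 0 0"

```text
t: 18.3
eef_pos: [0.6484, 0.1388, 0.1565]
tool_rot: [0.0, -0.144, 0.99, 0.0]
contact_force: [-0.7, -0.3, -2.3]
gripper_width: 0.214
```

```bash
python3 st.py; python3 multi.py side c1 10 2>/dev/null; cat > pinfit.py <<'E'
import sys
from geo import *
from scipy.optimize import least_squares
tag,ex,ey,ez,az=sys.argv[1],*map(float,sys.argv[2:6])
# fit a capsule-like cylinder (shank r 3.5mm) to the depth picture by point-to-axis distance
f=np.load(f'pics/side_{tag}.npz');P=cloud('side',f['d']);d=f['d']
a=np.radians(az);dr=-np.array([np.cos(a),np.sin(a),0])
V=P-np.array([ex,ey,ez+.0058]);s=V@dr;lat=V-s[...,None]*dr;r=np.linalg.norm(lat,axis=-1)
m=(d>0)&(s>.027)&(s<.075)&(r<.009)
w=P[m];print(m.sum())
o0=np.array([ex,ey,ez+.0058]);n1=np.array([-dr[1],dr[0],0]);n2=np.array([0,0,1.])
c=C['side'];cam=-c['R'].T@c['t']
def res(p):
    o=o0+n1*p[0]+n2*p[1];dd=dr+n1*p[2]+n2*p[3];dd/=np.linalg.norm(dd)
    L=(w-o)-((w-o)@dd)[:,None]*dd
    return (np.linalg.norm(L,axis=1)-.0035)*1e3
rs=least_squares(res,[0,0,0,0],loss='soft_l1',f_scale=.7);p=rs.x
o=o0+n1*p[0]+n2*p[1];dd=dr+n1*p[2]+n2*p[3]
print('offsets mm',(p[:2]*1e3).round(2),'slopes',p[2:].round(4),'res',np.abs(rs.fun).mean())
for S in(.03,.05,.0775): print(S,(o+dd*S).round(4))
E
python3 pinfit.py c1 $(python3 -c "
from station import bot
import numpy as np
o=bot.get_obs();q=o['tool_rot'];print(*o['eef_pos'],2*np.degrees(np.arctan2(q[2],q[1]))-90-90)")
python3 - <<'E'
from geo import *
a=np.load('pics/side_c1.npz')['p'][140:210,250:350,::-1].astype(np.uint8);cv2.imwrite('pics/sc1.png',cv2.resize(a,None,fx=7,fy=7,interpolation=cv2.INTER_CUBIC))
E
```

```text
18.3 [0.6484 0.1388 0.1565] jawaz 106.5 F [-0.7 -0.3 -2.3] T [ 0.04 -0.01 -0.02] 0.2142577835846761 [ 0.25  0.67 -0.82  1.61  0.53  1.1   1.15]
18.8
46
offsets mm [-1.42  1.01] slopes [ 0.0096 -0.0067] res 0.40279064644839563
0.03 [0.6192 0.1313 0.1629]
0.05 [0.6    0.1255 0.1628]
0.0775 [0.5737 0.1174 0.1626]
```

View pics/sc1.png

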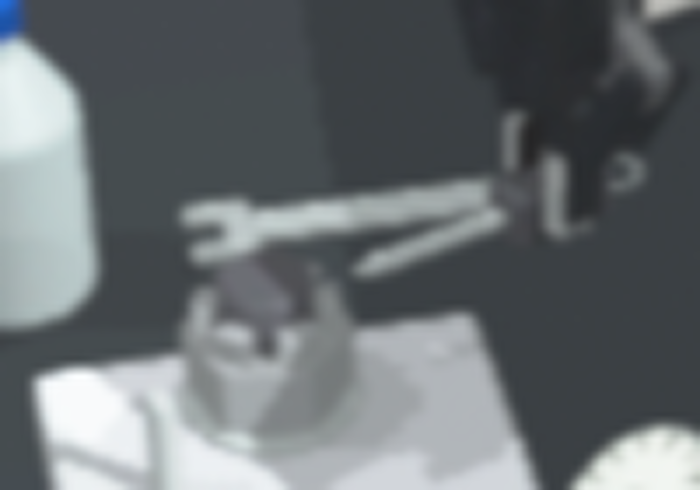

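>>> move_arm:
  increments: "0.1 0 -1 -1.5 0 0 0.005; 0.1 -4 -1.2 0 0 0 0; 0.1 -4 -1.2 0 0 0 0; 0.1 -4 -1.2 0 0 0 0; 0.1 -4 -1.2 0 0 0 0; 0.1 -4 -1.2 0 0 0 0; 0.1 0 0 0 0 0 0; 0.1 0 0 0 0 0 0"

```text
t: 19.8
eef_pos: [0.6284, 0.1318, 0.1549]
tool_rot: [0.0, -0.146, 0.989, 0.0]
contact_force: [0.4, -0.9, -1.6]
gripper_width: 0.214
```

```bash
python3 st.py;  python3 multi.py side c2 2 2>/dev/null
python3 - <<'E'
from geo import *
a=np.load('pics/side_c2.npz')['p'][140:210,250:350,::-1].astype(np.uint8);cv2.imwrite('pics/sc2.png',cv2.resize(a,None,fx=7,fy=7,interpolation=cv2.INTER_CUBIC))
E
```

```text
19.8 [0.6284 0.1318 0.1549] jawaz 106.79 F [ 0.4 -0.9 -1.6] T [ 0.04 -0.04  0.01] 0.21421129958938895 [ 0.27  0.64 -0.83  1.67  0.53  1.07  1.15]
19.9
```

View pics/sc2.png

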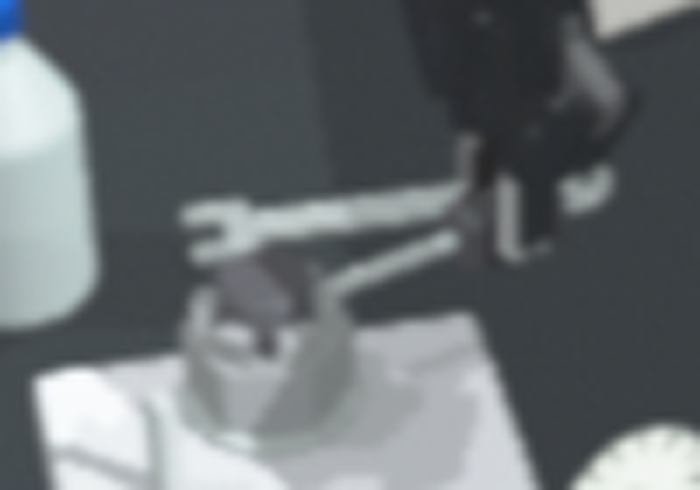

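>>> move_arm:
  increments: "0.1 -3 -0.9 0 0 0 0; 0.1 -3 -0.9 0 0 0 0; 0.1 -3 -0.9 0 0 0 0; 0.1 -3 -0.9 0 0 0 0; 0.1 -3 -0.9 0 0 0 0; 0.1 0 0 0 0 0 0; 0.1 0 0 0 0 0 0; 0.1 0 0 0 0 0 0"

```text
t: 20.9
eef_pos: [0.6134, 0.1273, 0.1548]
tool_rot: [0.0, -0.146, 0.989, 0.0]
contact_force: [-0.3, -0.5, -2.0]
gripper_width: 0.211
```

>>> move_arm:
  increments: "0.1 -4 -1.2 0 0 0 0; 0.1 -4 -1.2 0 0 0 0; 0.1 -4 -1.2 0 0 0 0; 0.1 -4 -1.2 0 0 0 0; 0.1 -4 -1.2 0 0 0 0; 0.1 -4 -1.2 0 0 0 0; 0.1 0 0 0 0 0 0; 0.1 0 0 0 0 0 0"

```text
t: 21.9
eef_pos: [0.5894, 0.1201, 0.1549]
tool_rot: [0.0, -0.146, 0.989, 0.0]
contact_force: [-0.6, 1.1, -2.5]
gripper_width: 0.213
```

>>> move_arm:
  increments: "0.1 -3 -0.9 0 0 0 0; 0.1 -3 -0.9 0 0 0 0; 0.1 -2 -0.6 0 0 0 0; 0.1 -2 -0.6 0 0 0 0; 0.1 -1 -0.3 0 0 0 0; 0.1 -1 -0.3 0 0 0 0; 0.1 0 0 0 0 0 0; 0.1 0 0 0 0 0 0"

```text
t: 22.9
eef_pos: [0.578, 0.1167, 0.1551]
tool_rot: [0.001, -0.146, 0.989, 0.0]
contact_force: [3.3, 0.7, -2.4]
gripper_width: 0.213
```

```bash
python3 st.py;  python3 multi.py side c3 2 2>/dev/null
python3 - <<'E'
from geo import *
a=np.load('pics/side_c3.npz')['p'][140:210,250:350,::-1].astype(np.uint8);cv2.imwrite('pics/sc3.png',cv2.resize(a,None,fx=7,fy=7,interpolation=cv2.INTER_CUBIC))
E
```

```text
22.9 [0.578  0.1167 0.1551] jawaz 106.79 F [ 3.3  0.7 -2.4] T [ 0.22 -0.93 -0.  ] 0.21323111632345776 [ 0.33  0.57 -0.86  1.79  0.5   1.01  1.14]
23.0
```

View pics/sc3.png

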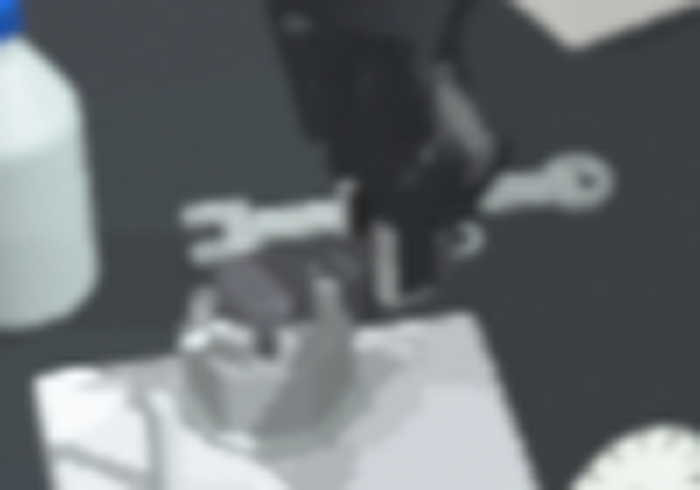

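>>> move_arm:
  increments: "0.1 -1 -0.3 0 0 0 0; 0.1 -1 -0.3 0 0 0 0; 0.1 -1 -0.3 0 0 0 0; 0.1 0 0 0 0 0 0; 0.1 0 0 0 0 0 0; 0.1 0 0 0 0 0 0; 0.1 0 0 0 0 0 0; 0.1 0 0 0 0 0 0"

```text
t: 24.0
eef_pos: [0.5778, 0.1166, 0.1557]
tool_rot: [0.004, -0.146, 0.989, 0.001]
contact_force: [11.7, 3.2, -8.3]
gripper_width: 0.213
```

```bash
python3 st.py
```

```text
24.0 [0.5778 0.1166 0.1557] jawaz 106.78 F [11.7  3.2 -8.3] T [ 0.85 -2.99  0.01] 0.21349120884051195 [ 0.33  0.56 -0.86  1.8   0.5   1.    1.14]
```

>>> move_arm:
  increments: "0.1 2 0.6 0 0 0 0; 0.1 0.7 0.2 0 0 0 0; 0.1 0 0 0 0 0 0; 0.5 0 0 0 0 0 0; 0.5 0 0 0 0 0 0; 0.5 0 0 0 0 0 0; 0.5 0 0 0 0 0 0; 0.5 0 0 15 0 0 0"

```text
t: 25.0
eef_pos: [0.5761, 0.116, 0.1693]
tool_rot: [-0.001, -0.146, 0.989, -0.0]
contact_force: [-0.4, 0.4, 0.5]
gripper_width: 0.499
```

>>> move_arm:
  increments: "0.5 0 0 30 0 0 0; 0.5 0 0 50 0 0 0; 0.5 10 40 30 0 0 0; 0.5 10 55 0 0 0 0; 0.5 10 55 0 0 0 0; 0.5 10 55 0 0 0 0; 0.5 10 55 0 0 0 0; 0.5 0 0 0 0 0 0"

```text
t: 26.0
eef_pos: [0.6242, 0.3827, 0.2804]
tool_rot: [-0.001, -0.15, 0.989, 0.002]
contact_force: [0.5, 0.2, 0.2]
gripper_width: 0.498
```

```bash
python3 st.py;  python3 multi.py side d1 8 2>/dev/null;python3 multi.py top d1 2 2>/dev/null
python3 an.py d1 -43 | head -2
python3 - <<'E'
from geo import *
a=np.load('pics/side_d1.npz')['p'][150:220,250:350,::-1].astype(np.uint8);cv2.imwrite('pics/sd1.png',cv2.resize(a,None,fx=8,fy=8,interpolation=cv2.INTER_CUBIC))
a=np.load('pics/top_d1.npz')['p'][195:295,225:385,::-1].astype(np.uint8);cv2.imwrite('pics/td1.png',cv2.resize(a,None,fx=5,fy=5,interpolation=cv2.INTER_CUBIC))
a=np.load('pics/side_d1.npz')['p'][:,:,::-1].astype(np.uint8);cv2.imwrite('pics/sd1f.png',a)
E
```

```text
26.0 [0.6242 0.3827 0.2804] jawaz 107.23 F [0.5 0.2 0.2] T [-0.01  0.03  0.08] 0.4979520672079734 [-0.13  0.68 -0.86  1.29  0.5   1.39  0.9 ]
26.4
26.5
[2116, 1879, 1724, 1639, 1468, 1474, 1584, 1687, 1807, 1972, 2291]
f -44.0 -43.28234160433404Exception ignored on flushing sys.stdout:
BrokenPipeError: [Errno 32] Broken pipe
```

View pics/sd1.png

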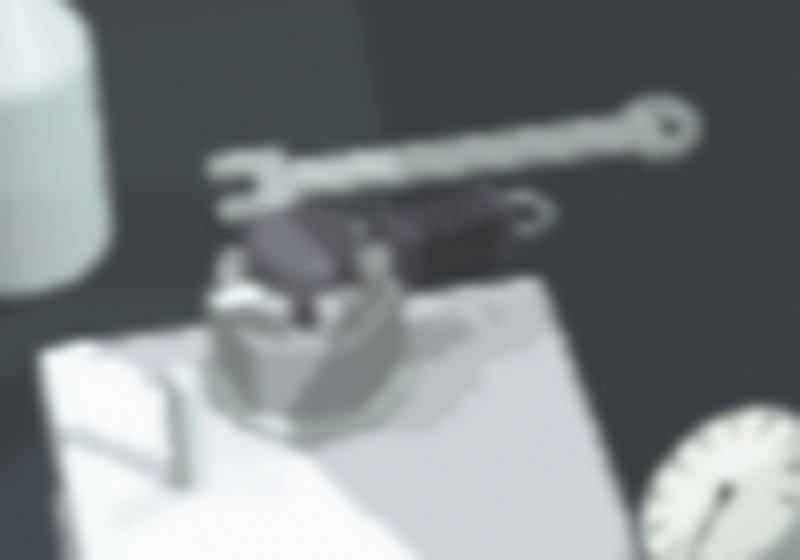

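View pics/td1.png

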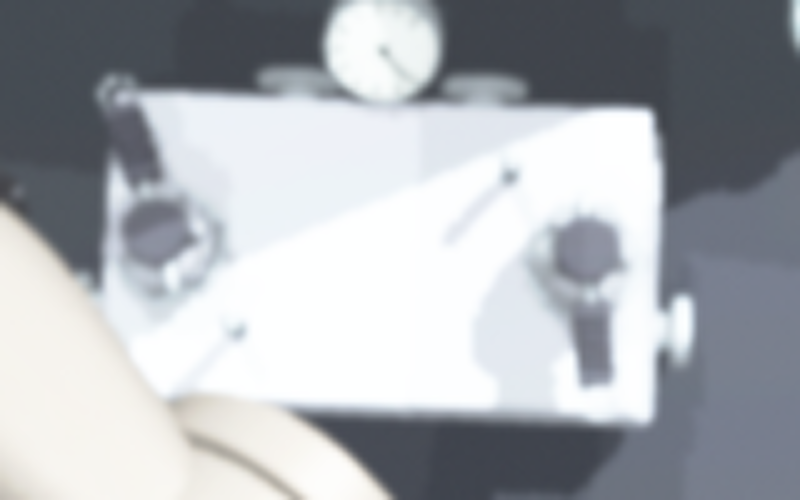

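View pics/sd1f.png

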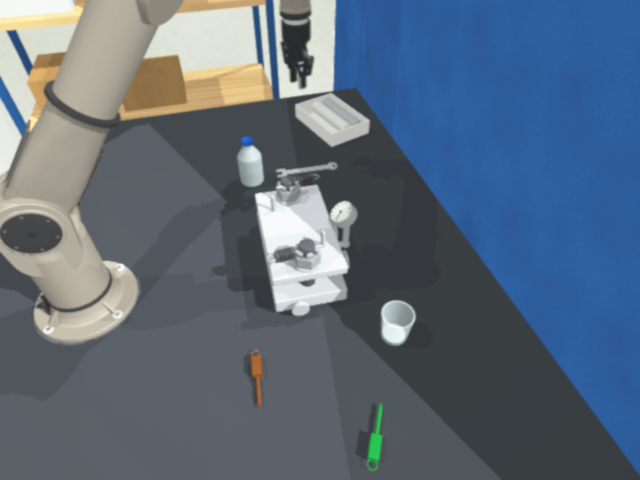

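```bash
python3 - <<'E'
from geo import *
A=np.array([.5285,.102]);B=np.array([.5222+.115*np.sin(-.0506),-.0137-.115*np.cos(.0506)])
for n in('side','top'):
    f=np.load(f'pics/{n}_d1.npz');P=cloud(n,f['d']);d=f['d']
    for nm,c,az in(('free',A,16.8),('locked',B,None)):
        V=P[...,:2]-c
        m0=(d>0)&(abs(P[...,2]-.17)<.012)&(np.hypot(V[...,0],V[...,1])>.034)&(np.hypot(V[...,0],V[...,1])<.1)
        a=np.arctan2(V[...,1],V[...,0])
        m0&=(abs(a-np.radians(16.8))<.4) if az else (abs(abs(a)-np.pi)<.4)
        w=V[m0];e=w.mean(0)/np.linalg.norm(w.mean(0))
        s=w@e;l=w@[-e[1],e[0]]
        s=s[abs(l)<.008]
        print(n,nm,m0.sum(),'az',np.degrees(np.arctan2(e[1],e[0])).round(1),'s pct',np.percentile(s,[1,50,97,99.5]).round(4),'z',np.median(P[m0][:,2]).round(4), 'zslope',np.polyfit(w@e,P[m0][:,2],1)[0].round(3))
        # profile of heights along axis
        ss=V@e;ll=V@np.array([-e[1],e[0]]);k=(d>0)&(abs(ll)<.006)&(ss>.02)&(ss<.1)
        print([(int(x*1e3),round(float(np.median(P[k&(abs(ss-x)<.002)][:,2])*1e3))) for x in np.arange(.022,.092,.004) if (k&(abs(ss-x)<.002)).any()])
E
```

```text
side free 97 az 13.8 s pct [0.0347 0.0514 0.071  0.0728] z 0.1649 zslope -0.058
[(22, 167), (26, 155), (30, 164), (34, 167), (38, 166), (41, 121), (46, 121), (50, 163), (54, 120), (58, 157), (62, 151), (66, 157), (70, 154), (74, 121), (78, 120), (81, 120), (86, 119), (90, 153)]
side locked 223 az -174.6 s pct [0.0342 0.0551 0.0851 0.0895] z 0.1705 zslope -0.095
[(22, 53), (26, 139), (30, 125), (34, 121), (38, 120), (41, 120), (46, 120), (50, 120), (54, 120), (58, 120), (62, 121), (66, 120), (70, 155), (74, 120), (78, 120), (81, 119), (86, 52), (90, 1)]
top free 115 az 15.6 s pct [0.0344 0.0543 0.0739 0.0743] z 0.1662 zslope -0.116
[(22, 161), (26, 159), (30, 163), (34, 168), (38, 169), (41, 168), (46, 166), (50, 165), (54, 166), (58, 168), (62, 166), (66, 166), (70, 164), (74, 163), (86, 120), (90, 138)]
top locked 129 az -177.6 s pct [0.0344 0.0557 0.087  0.0874] z 0.1712 zslope -0.156
[(22, 166), (26, 166), (30, 172), (34, 173), (38, 173), (41, 171), (46, 171), (50, 172), (54, 171), (58, 172), (62, 172), (66, 171), (70, 168), (74, 122), (78, 121), (81, 119), (86, 49), (90, 2)]
```

```bash
python3 multi.py top e1 10 2>/dev/null; python3 multi.py side e1 8 2>/dev/null; cat > seat.py <<'E'
from geo import *
import sys
tag=sys.argv[1]
for n in('top','side'):
    f=np.load(f'pics/{n}_{tag}.npz');P=cloud(n,f['d']);d=f['d'];I=f['p'].mean(2)
    for nm,c0,az in(('free',(.5285,.102),16.8),('locked',(.5165,-.1272),None)):
        V=P[...,:2]-np.array(c0)
        m=(d>0)&(abs(P[...,2]-.178)<.0025)&(np.hypot(V[...,0],V[...,1])<.0185)
        q=P[m][:,:2].astype(np.float32);cc=(q.max(0)+q.min(0))/2;cen,_=cv2.minEnclosingCircle(q)
        cen=np.array(cen);V=P[...,:2]-cen;r=np.hypot(V[...,0],V[...,1]);a=np.arctan2(V[...,1],V[...,0])
        near=(abs(a-np.radians(16.8))<.4) if az else (abs(abs(a)-np.pi)<.4)
        k=(d>0)&(r>.034)&(r<.075)&(P[...,2]>.158)&(P[...,2]<.178)&near
        w=V[k];C2=np.cov(w.T);ev,E=np.linalg.eigh(C2);e=E[:,1]*np.sign(E[:,1]@w.mean(0));s=V@e;l=V@np.array([-e[1],e[0]])
        l0=np.median(l[k])
        g=(d>0)&(abs(l-l0)<.007)&(s>.02)&(s<.095)&(P[...,2]>.145)
        o=np.argsort(s[g]);print(n,nm,'axis',cen.round(4),'az',np.degrees(np.arctan2(e[1],e[0])).round(1),'l0',l0.round(4))
        print('  ',[(round(float(x*1e3)),round(float(z*1e3)),int(i)) for x,z,i in zip(s[g][o],P[g][o][:,2],I[g][o])][::2])
E
python3 seat.py e1
```

```text
27.0
27.4
top free axis [0.5289 0.1018] az 16.4 l0 -0.0004
   [(21, 162, 169), (22, 168, 185), (23, 162, 176), (24, 162, 197), (25, 162, 191), (27, 162, 189), (28, 161, 181), (29, 159, 146), (29, 162, 155), (30, 165, 150), (30, 167, 114), (31, 169, 122), (32, 169, 114), (33, 169, 110), (34, 169, 142), (35, 168, 111), (36, 169, 108), (37, 168, 108), (38, 168, 106), (39, 167, 110), (40, 168, 99), (41, 168, 93), (42, 167, 93), (44, 168, 95), (45, 167, 95), (46, 166, 93), (47, 168, 92), (48, 166, 95), (49, 167, 94), (50, 167, 94), (51, 165, 93), (52, 167, 94), (53, 166, 92), (54, 168, 96), (56, 166, 94), (57, 167, 91), (58, 165, 96), (59, 167, 96), (60, 165, 93), (61, 167, 97), (62, 167, 96), (63, 165, 96), (64, 166, 96), (65, 165, 96), (66, 166, 97), (68, 166, 105), (68, 165, 108), (69, 165, 112), (71, 164, 127), (71, 164, 130), (73, 165, 132), (74, 163, 124), (87, 155, 137), (89, 154, 151)]
top locked axis [ 0.5171 -0.1278] az -179.7 l0 0.0019
   [(20, 155, 204), (21, 164, 208), (22, 169, 220), (23, 156, 197), (24, 165, 211), (26, 157, 160), (27, 166, 187), (27, 170, 174), (30, 171, 15
[... 3237 characters left out ...]
163, 81), (57, 156, 89), (57, 171, 109), (58, 171, 107), (58, 167, 83), (58, 164, 80), (59, 158, 84), (59, 171, 102), (60, 171, 101), (60, 171, 98), (61, 164, 79), (61, 158, 82), (61, 154, 101), (62, 171, 106), (62, 168, 96), (63, 165, 90), (63, 158, 94), (63, 156, 109), (64, 170, 120), (65, 168, 108), (65, 163, 97), (65, 159, 98), (66, 152, 161), (66, 171, 122), (67, 169, 112), (67, 171, 121), (67, 161, 98), (68, 171, 119), (69, 172, 114), (69, 170, 107), (69, 172, 115), (70, 161, 115), (70, 171, 109), (70, 171, 103), (71, 167, 131), (71, 163, 174), (72, 156, 163), (72, 166, 122), (72, 158, 164), (76, 163, 223), (78, 161, 214), (82, 161, 206), (86, 162, 201), (88, 162, 174), (90, 162, 146)]
```

```bash
python3 -c "
from station import bot
print(bot.hand_in()); print(bot.get_obs()['t'])"
```

```text
the job is handed in; nothing more can be done
None
the job is handed in; nothing more can be done
```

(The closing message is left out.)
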